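Latch the lamps in the hand press and stow them in the pocket tray

ROBOT

A 7-joint arm with a two-finger parallel gripper is mounted at the origin on the work surface. World frame = base frame: x ahead of the robot, y to its left, z up, the work surface at z = 0. Lengths are in m, angles in degrees, forces in N, time in s.
With the tool pointing down it reaches from about 0.425 to 0.875 m from the base axis. Payload 4.7 kg.
Tool frame: the origin (TCP) lies at the very end of the fingers, on their centre line; the grasp point (between the pads) lies 19 mm behind it; x points along the fingers, y is the direction in which the jaws open and shut, and the axes are right-handed (so a half turn about x gives the same grasp; the last joint's range is limited). The gripper opens to 87 mm and grips with 3 to 60 N. Pads are 19 mm wide; open, the fingers measure 117 mm over their backs; the gripper's body (75 mm by 190 mm) begins 51 mm behind the grasp point.
Start: joints at [68.016, 18.392, -4.016, 83.108, 1.295, 78.541, -3.26], TCP at [0.252, -0.599, 0.223] pointing down, gripper open.
Joint ranges: [-163.93, 163.93], [-17.29, 119.83], [-79.2, 71.16], [3.27, 140.29], [-89.18, 269.18], [5.43, 117.66], [-154.24, 154.24]. Speed limits (degrees/s): [147.25, 147.25, 180, 180, 180, 180, 180].

INTERFACE

Orientations are given as [roll, pitch, yaw] about the fixed x, y, z axes, in that order (R = Rz(yaw) Ry(pitch) Rx(roll)).
In Python, from station import * gives the robot as it stands.
- The arm moves only by the tool apply_moves, never from a script. Its argument "moves" is a list of rows, each a list of 3 entries, a list of its own where there are three numbers: the shift along the tool's x, y, z in cm, then the turn, a rotation vector about the tool's x, y, z in rad, then the opening, from 0 (shut) to 1 (fully open). In form: [[[x, y, z], [rx, ry, rz], fingers], ...]. A call has 1 to 8 rows; each row is the pose to reach, as a shift and turn from the pose commanded when the call began, along the tool's axes at that moment; what a row does not reach only later rows make up. A row lasts 1/8 s, in which the tool goes at most 62.5 mm and 10.7 degrees, less where a joint would pass 70% of its speed; a pose out of reach is approached as far as the arm can. A call with a gripper value outside its range is refused whole. The fingers move at their own pace and stop on an object; "squeeze" is the grip in N (left out, the last holds). Time passes only in rows, so rows that repeat a pose let the fingers close. It gives the time, the measured TCP pose, the force and the opening at its end, in the units of the state.
- state(): the state, without advancing time (a new reading comes with each control period).
- capture(name): name is "side" or "top"; returns a dict with "image" (480x640x3 uint8, red, green, blue), "z_map" (480x640 float32, m along the optical axis (not along the pixel's ray), 0 where there is no reading), "intrinsics" (3x3 intrinsics, pixels), "pose" (4x4, takes a point from camera to world coordinates). Camera axes: x right, y up, looking along -z (the intrinsics and any distortion apply to the point x, -y, -z); pixel columns grow to the right and rows downward; lengths in m; the calibration is good to about 2 mm. A picture is of the moment at which its call begins.
- hand_in(): hands the job in, once; it reports no verdict.
The state is a dict: "time_s": time; "joint_pos": joint angles; "qd": joint speeds; "tau": joint torques, N m; "eef_pos": TCP position; "orientation": TCP orientation; "wrist_force": force on the tool from outside, world axes, zero at the start; "wrist_torque": the same for the moment, N m; "opening": finger opening in m.
Only numpy, scipy, OpenCV 4.12 (cv2) and the standard library are available. Lean on these libraries where they do the work, as an engineer would, in place of code of your own. Each camera call takes 0.05 s, during which the arm holds its last target.

TASK

First clear the pliers off the pocket tray and lay them in the steel tool bin. Then, for every lamp on the table, stand it between the jaws of the hand press with its plunger towards one jaw, squeeze the press's two handles together until the plunger snaps in and stays, and set the lamp gently upright in a free pocket of the tray. The glass is fragile, so do not knock or drop the lamps onto the tray; push the plungers in only with the press, never with the fingers, and leave the other things on the table where they are.

Things in the scene. Friction and masses are not known exactly. Their poses are not given: they have to be found in the camera images.
- pliers: Steel pliers with red grips, 156 mm long, lying flat, 14 mm thick. Origin: centre of the underside of the round pivot boss (26 mm across), near the balance point. +x points along the jaws (50 mm long, 21 mm wide); the grips run to x = -106 mm, 47 mm wide over all. At the start they lie over the pockets on the tray.
- bin: Open dark steel tool bin, fixed, 210 (x) by 120 (y) by 30 mm high, walls and floor 5 mm. Origin: centre of its underside.
- tray: Low grey tray, fixed, 202 (x) by 70 (y) by 14 mm high, with three square pockets in a row along x, each 54 by 54 mm and 10 mm deep, 64 mm apart. Origin: centre of its underside.
- pocket0 (a point): Centre of the floor of pocket 0 of the tray, 10 mm below the tray's top; axes as the tray's.
- pocket1 (a point): Centre of the floor of pocket 1 of the tray, 10 mm below the tray's top; axes as the tray's.
- pocket2 (a point): Centre of the floor of pocket 2 of the tray, 10 mm below the tray's top; axes as the tray's.
- press: Fixed bench press like a nutcracker: dark steel plate (130 by 104 mm, 6 mm thick) and two flat-lying aluminium arms hinged on upright pins at the +x end, black handle paddles at the -x end. Origin: under the seat. Arms: z = 10 to 32 mm; paddles: z = 10 to 50 mm. Nothing within 60 mm of the seat is over 36 mm high.
- press_seat (a point): Top of the press plate (6 mm up) midway between the two rubber jaw pads: a lamp to be squeezed stands here. Axes as the press's: the jaws close along y. Hinge pins at x = +60 mm, y = +-26 mm. Pads 28 mm long in x; open, 58 mm apart at their narrow end (x = +14 mm), 67 mm at the other.
- press_grip (a point): Midway between the handle paddles, 40 mm above the table; axes as the press's. Paddles: 46 mm long in x, 8 mm thick, tops 10 mm above this point, 70 mm over their outsides open, about 23 mm shut; nothing below them. Squeeze them together along y: up to about 20 N on each is needed to latch a lamp, then it gives.
- press_left (a joint): Swing of the left (+y) arm, rad: 0 open, about 0.18 when shut on a latched lamp, stop at 0.195. The two arms are geared together and spring open when let go.
- lamp1: Lamp (not all are present): grey base 40 by 40 by 32 mm, clear glass tube above, 38 mm in diameter, straight from 36 to 80 mm, domed top at 96 mm; 0.17 kg, most of it in the base. Stands upright. Origin: centre of the underside, z up; the plunger is on the +x face. The round tube may be held at any yaw; grip it about 60 mm up.
- lamp1_plunger (a point): Tip of this lamp's black latch plunger, 16 mm in diameter, 15 mm above the underside, 9 mm out of the base's +x face as found. In the press the lamp's x axis lies along the press's y axis, either way round, so that the pads close on the plunger and the opposite face. Centre the lamp by its whole width (base and plunger).
- lamp1_latch (a joint): How far this lamp's plunger is pressed in, m: 0 as found (9 mm proud), 0.008 latched (1 mm proud). It springs back unless pushed past 0.005 (resistance peaks near 30 N soon after it starts to move), then it snaps in by itself and stays.
- lamp2: Lamp (not all are present): grey base 40 by 40 by 32 mm, clear glass tube above, 38 mm in diameter, straight from 36 to 80 mm, domed top at 96 mm; 0.17 kg, most of it in the base. Stands upright. Origin: centre of the underside, z up; the plunger is on the +x face. The round tube may be held at any yaw; grip it about 60 mm up.
- lamp2_plunger (a point): Tip of this lamp's black latch plunger, 16 mm in diameter, 15 mm above the underside, 9 mm out of the base's +x face as found. In the press the lamp's x axis lies along the press's y axis, either way round, so that the pads close on the plunger and the opposite face. Centre the lamp by its whole width (base and plunger).
- lamp2_latch (a joint): How far this lamp's plunger is pressed in, m: 0 as found (9 mm proud), 0.008 latched (1 mm proud). It springs back unless pushed past 0.005 (resistance peaks near 30 N soon after it starts to move), then it snaps in by itself and stays.
- lamp3: Lamp (not all are present): grey base 40 by 40 by 32 mm, clear glass tube above, 38 mm in diameter, straight from 36 to 80 mm, domed top at 96 mm; 0.17 kg, most of it in the base. Stands upright. Origin: centre of the underside, z up; the plunger is on the +x face. The round tube may be held at any yaw; grip it about 60 mm up.
- lamp3_plunger (a point): Tip of this lamp's black latch plunger, 16 mm in diameter, 15 mm above the underside, 9 mm out of the base's +x face as found. In the press the lamp's x axis lies along the press's y axis, either way round, so that the pads close on the plunger and the opposite face. Centre the lamp by its whole width (base and plunger).
- lamp3_latch (a joint): How far this lamp's plunger is pressed in, m: 0 as found (9 mm proud), 0.008 latched (1 mm proud). It springs back unless pushed past 0.005 (resistance peaks near 30 N soon after it starts to move), then it snaps in by itself and stays.
- tape: Roll of black tape lying flat, 64 mm in diameter, 22 mm high; not part of the job, leave alone. Origin: underside or middle of it.
- driver: Screwdriver lying on the table; not part of the job, leave alone. Origin: underside or middle of it.
- spanner: Steel spanner lying on the table; not part of the job, leave alone. Origin: underside or middle of it.
- spray: Grey can, 52 mm in diameter, 150 mm high; not part of the job, leave alone. Origin: underside or middle of it.
- mug: White mug, 76 mm in diameter, 85 mm high; not part of the job, leave alone. Origin: underside or middle of it.

How it is judged:
By the outcome, as a careful person would: the job done as asked, in the order asked, and still so for the second after the job is handed in, with the robot touching nothing.
Of lamp1, lamp2, lamp3 only 2 to 3 are there at a start; the rules pass over those that are not, and their reading is None.
At some moment in a run one of pliers, lamp1, lamp2, lamp3 may be knocked a few centimetres aside while the robot is not near it.
It also fails if it takes over 210 s, if anything falls off the work surface, if the arm or the gripper's body presses on something with over 40 N, if the wrist force passes 120 N, or if a joint passes its speed limit or range.

## Working session

There is one attempt and no reset: what is moved stays moved. The work goes in short steps, Python scripts to look and compute and a tool call to move; the robot and the scene stay as the last step left them, time stands still between calls to the robot, and variables do not carry over. Pictures are saved under pics/ and viewed, and the job is handed in when it is done.

Besides the shell and the picture viewer there is one more tool, called after "Call:" by a JSON object that holds its "api" and its "payload". apply_moves: Moves the arm, as the interface text tells. Its arguments: {"type":"object","properties":{"moves":{"type":"array","items":{"type":"array"}},"squeeze":{"type":"number"}},"required":["moves"]}

```bash
ls; mkdir -p pics; python3 - <<'E'
from station import *
import cv2,numpy as np
print(state())
for n in("side","top"):
    c=capture(n);cv2.imwrite(f"pics/{n}0.png",c["image"][:,:,::-1]);np.savez(f"/tmp/{n}0.npz",**c)
    print(n,c["intrinsics"],c["pose"].round(4), [k for k in c])
E
```

```text
pics
{'time_s': 0.0, 'joint_pos': array([68.01722071, 18.43828655, -4.01620697, 83.17472412,  1.2940782 ,
       78.54119509, -3.25964326]), 'qd': array([-0.07435686, -0.01808566,  0.0201143 , -0.05546171,  0.00043844,
        0.03401172, -0.07162936]), 'tau': array([ 8.43800026e-04, -4.91284418e+01, -4.03367048e-01, -3.12529171e+01,
       -6.37397985e-02,  4.38465143e-02,  1.52259645e-04]), 'eef_pos': array([ 0.25153689, -0.59875442,  0.22147193]), 'orientation': array([-87.54579633,  89.89088966, 115.24754238]), 'wrist_force': array([ 0.12517761, -0.57746301,  0.25732278]), 'wrist_torque': array([-0.0042192 , -0.02044184,  0.03625197]), 'opening': 0.08671094631700893}
side [[436.99471578   0.         314.95940166]
 [  0.         436.99471578 244.28191843]
 [  0.           0.           1.        ]] [[-0.9181  0.2507 -0.3069  0.2222]
 [-0.3956 -0.5346  0.7468  0.7564]
 [ 0.0231  0.8071  0.59    0.7238]
 [ 0.      0.      0.      1.    ]] ['image', 'z_map', 'intrinsics', 'pose']
top [[605.91200271   0.         328.60037573]
 [  0.         605.91200271 231.61526588]
 [  0.           0.           1.        ]] [[-0.015   0.9917 -0.1279  0.3208]
 [-0.9999 -0.0144  0.0054 -0.0573]
 [ 0.0035  0.128   0.9918  1.7054]
 [ 0.      0.      0.      1.    ]] ['image', 'z_map', 'intrinsics', 'pose']
```

View pics/side0.png

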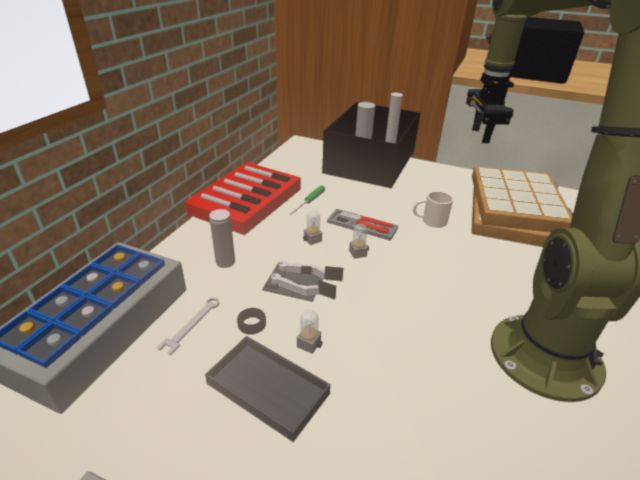

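View pics/top0.png

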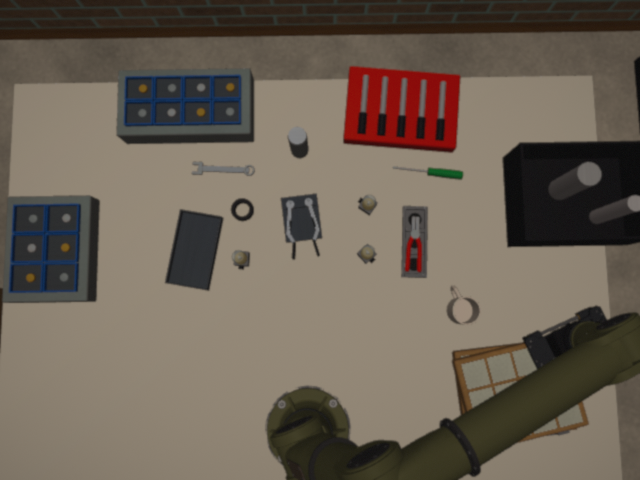

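The side and top views show three lamps (top px 368,203; 368,254; 241,259), the press at (302,222), the tray with the pliers at (414,242) and the bin at (194,250). Next I'll zoom in and measure.

```bash
cat > h.py <<'E'
import numpy as np,cv2
from station import *
def load(n):
    return dict(np.load(f"/tmp/{n}.npz"))
def snap(n,tag):
    c=capture(n);np.savez(f"/tmp/{n}{tag}.npz",**c);return c
def ray(c,u,v):
    K=c["intrinsics"];P=c["pose"]
    d=np.array([(u-K[0,2])/K[0,0],-(v-K[1,2])/K[1,1],-1.])
    return P[:3,3],P[:3,:3]@d
def onz(c,u,v,z):
    o,d=ray(c,u,v);t=(z-o[2])/d[2];return o+t*d
def proj(c,p):
    P=c["pose"];K=c["intrinsics"];q=P[:3,:3].T@(np.asarray(p)-P[:3,3])
    return np.array([K[0,0]*q[0]/-q[2]+K[0,2],K[1,1]*-q[1]/-q[2]+K[1,2]])
def cloud(c):
    K=c["intrinsics"];P=c["pose"];v,u=np.mgrid[:480,:640];z=c["z_map"]
    p=np.stack([(u-K[0,2])/K[0,0]*z,-(v-K[1,2])/K[1,1]*z,-z],-1)
    w=p@P[:3,:3].T+P[:3,3];w[z==0]=np.nan;return w
def crop(c,x0,y0,x1,y1,s,name):
    im=cv2.resize(c["image"][y0:y1,x0:x1,::-1],None,fx=s,fy=s,interpolation=cv2.INTER_CUBIC)
    cv2.imwrite("pics/"+name,im)
def tri(c1,p1,c2,p2):
    o1,d1=ray(c1,*p1);o2,d2=ray(c2,*p2)
    A=np.stack([d1,-d2],1);t=np.linalg.lstsq(A,o2-o1,rcond=None)[0]
    a=o1+t[0]*d1;b=o2+t[1]*d2;return (a+b)/2,np.linalg.norm(a-b)
E
python3 - <<'E'
from h import *
t=load("top0");s=load("side0")
crop(t,160,180,440,300,2.8,"tz0.png")
crop(s,190,190,410,350,3.6,"sz0.png")
for n,c in(("t",t),("s",s)):
    w=cloud(c); print(n,np.isnan(w[...,2]).mean())
w=cloud(t)
for r in range(195,290,5): print(r,' '.join(f"{1000*w[r,x,2]:4.0f}" for x in range(225,430,6)))
E
```

```text
t 0.004150390625
s 0.004173177083333333
195   -1   -8    0   -6   -3   -4   -9   -2   -2   -0    4   -1   -8    5   18    3   -5    1    8    2   -7    6   -3   -1   86    1    7   -7   -2   -6  -11    5   -2   -7   -3
200    7   -3   23   26   -1   -5   -1    1   -2   -1   21   12   20   22   38    3   -2   -3    7   -3   -1   -1   -5   84   92   89    3   -0   -3    5    4   -1   -7   -2   -5
205    2   21    9   -3   14   -2   -1   -3    3    1   16   26   19   12   33   16    2   -5    0    2    5    4   -1   73   87   30   -3    8   -5   -9   -6   -3    3   -4    2
210    1   18   -7   -0   19    3   -0   -4    9   -5    9   20    6    3   17    4    1   -5   -3   -1   -2   -2    4   20   27   -5   -1    0   -5    0   12    5    8    9   -2
215   13    6   16   -1   23   -4    0   -1   -1   -2    2    7    5   14    6    7   -1    3    2   -4   -6    4   -2   -5   -0   -4    4   -8   -3   -3   16    9    0    8    0
220   -0   -3   -5   18  nan   -3   -4    3    2   -3    4   -7    5    5    6   31    4    3    1   -1   -1   -7    1    3    4    3   -0    4    1   -5   13    6  
[... 1640 characters left out ...]
 -6   -3   -7   -6   -1  -10    0   -8    3    0   -7    0   -2    4    1   -1   -1   -2   -7   -2    4   -4    9   -3    4   -3   -4    3   20   -1   28   -2   -1
275    6   -3   -4    1   -3   -1   -5    2    0    2    3   -3   -7   -1    5   -3   -2    7    3    3    5   -1   -6    4    2   -2   -4    6   -2   -3   15   13   11   12   -8
280   -5   -5    4   -9   -3   -3   -2   -2   -6   -1    6   -4    8   -2   -2    5    1    2   -4    3    1    8   -7    0   -6    5    7    2    1   -2   -7   -3   -2    5   -2
285   -4    1    0   -8    3    4   -0   -6   -2   -2   -1    4    2   -5    2   -0   -2   -6   -1   -7    5    6   -3   -6    3    2    3    0   -4   -5   -1    1   -1   -1   -1
```

View pics/tz0.png

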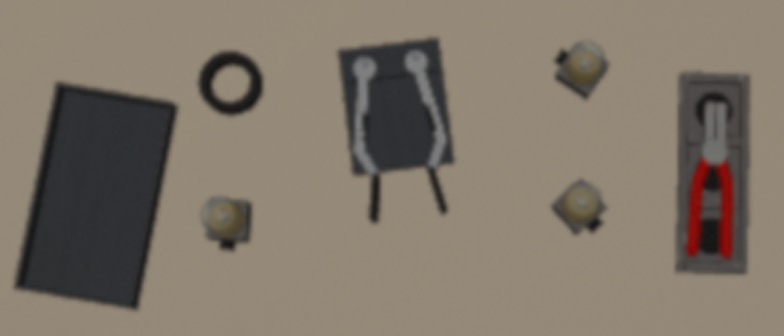

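View pics/sz0.png

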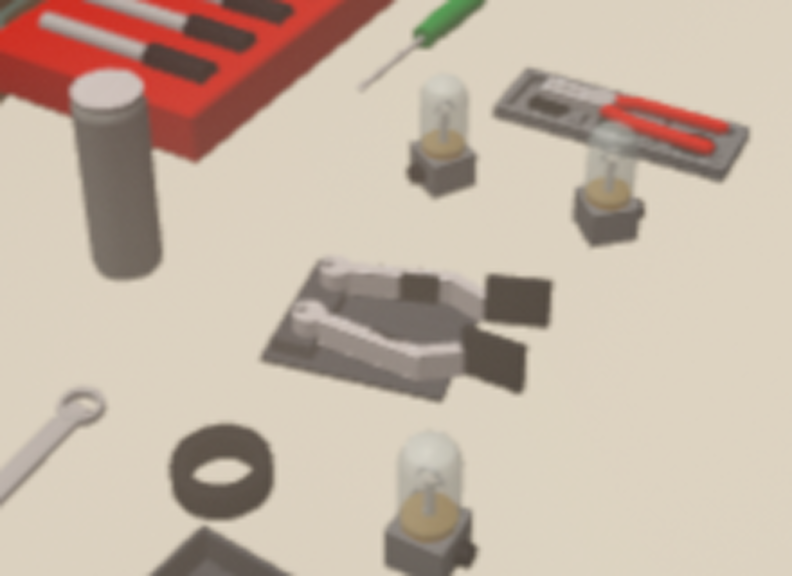

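The crops show it more clearly. All three lamps have plungers that are out. The pliers lie along the tray with jaws towards +x (top px ~414,225), and the press handles point to -x. Next come colour masks and triangulation.

```bash
python3 - <<'E'
from h import *
t=load("top0");s=load("side0")
def tile(c,cs,name,r=18,f=8):
    ims=[cv2.resize(c["image"][y-r:y+r,x-r:x+r,::-1],None,fx=f,fy=f,interpolation=cv2.INTER_CUBIC) for x,y in cs]
    cv2.imwrite("pics/"+name,np.hstack(ims)[:,:800])
tile(t,[(368,204),(368,254),(240,259)],"lt.png",15,8)
tile(s,[(314,228),(359,241),(309,330)],"ls.png",22,6)
# golden mask
for c,cs in((t,[(368,204),(368,254),(240,259)]),(s,[(314,228),(359,241),(309,330)])):
    hsv=cv2.cvtColor(c["image"],cv2.COLOR_RGB2HSV)
    for x,y in cs:
        print(hsv[y-2:y+3:2,x-8:x+9:2].tolist()[1], hsv[y+20,x+20])
E
```

```text
[[18, 30, 85], [20, 72, 78], [21, 93, 93], [22, 78, 105], [21, 43, 100], [23, 69, 107], [22, 83, 104], [20, 56, 82], [18, 37, 89]] [ 17  48 148]
[[15, 34, 76], [20, 94, 92], [22, 84, 109], [21, 66, 109], [22, 64, 107], [20, 79, 110], [21, 80, 99], [17, 23, 76], [17, 43, 113]] [ 18  48 148]
[[20, 38, 121], [23, 38, 108], [21, 77, 116], [22, 61, 108], [21, 61, 101], [22, 83, 98], [21, 106, 84], [20, 87, 76], [13, 32, 56]] [ 18  48 148]
[[20, 37, 188], [20, 74, 170], [19, 77, 168], [18, 46, 155], [19, 61, 154], [19, 84, 161], [18, 64, 164], [19, 33, 208], [18, 32, 220]] [ 19  32 220]
[[18, 33, 187], [20, 59, 169], [20, 78, 169], [20, 63, 163], [18, 34, 148], [19, 82, 161], [19, 80, 160], [20, 37, 173], [18, 33, 219]] [ 19  32 221]
[[19, 45, 177], [20, 77, 170], [20, 79, 168], [19, 57, 162], [18, 31, 146], [19, 74, 156], [19, 87, 159], [19, 82, 158], [19, 41, 157]] [ 19  31 220]
```

View pics/lt.png

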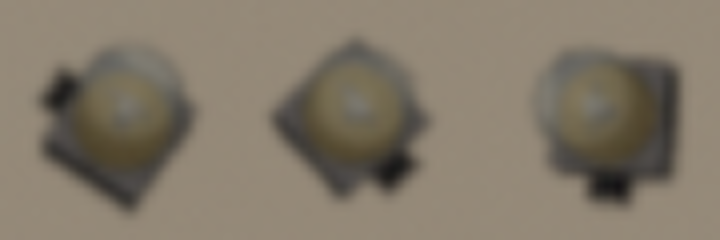

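View pics/ls.png

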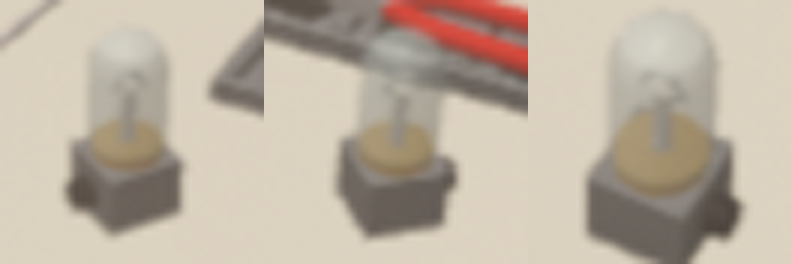

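```bash
python3 - <<'E'
from h import *
t=load("top0");s=load("side0")
def gold(c,x,y,r,smin):
    f=6
    cr=cv2.resize(c["image"][y-r:y+r,x-r:x+r],None,fx=f,fy=f,interpolation=cv2.INTER_CUBIC)
    h=cv2.cvtColor(cr,cv2.COLOR_RGB2HSV)
    m=((h[...,1]>smin)&(h[...,0]>14)&(h[...,0]<28)).astype(np.uint8)
    n,l,st,ce=cv2.connectedComponentsWithStats(m)
    k=1+np.argmax(st[1:,4]); cn=cv2.findContours((l==k).astype(np.uint8),cv2.RETR_EXTERNAL,cv2.CHAIN_APPROX_NONE)[0][0]
    hull=cv2.convexHull(cn); (cx,cy),ax,an=cv2.fitEllipse(hull)
    return ((cx+.5)/f-.5+x-r,(cy+.5)/f-.5+y-r),np.array(ax)/f
def dark(c,x,y,r,vmax):
    f=6
    cr=cv2.resize(c["image"][y-r:y+r,x-r:x+r],None,fx=f,fy=f,interpolation=cv2.INTER_CUBIC)
    h=cv2.cvtColor(cr,cv2.COLOR_RGB2HSV)[...,2]
    m=(h<vmax).astype(np.uint8)
    n,l,st,ce=cv2.connectedComponentsWithStats(m)
    return [(round((ce[k][0]+.5)/f-.5+x-r,1),round((ce[k][1]+.5)/f-.5+y-r,1),st[k][4]/f/f) for k in range(1,n) if st[k][4]>60]
T=[(368,204),(368,254),(240,259)];S=[(313,232),(359,246),(309,335)]
for a,b in zip(T,S):
    g1,x1=gold(t,*a,15,62); g2,x2=gold(s,*b,15,62)
    p,e=tri(t,g1,s,g2); print("gold",np.round(g1,1),x1.round(1),np.round(g2,1),x2.round(1),p.round(4),"miss",round(e,4), onz(t,*g1,.036)[:2].round(4),onz(s,*g2,.036)[:2].round(4))
    print(" dark",dark(t,*a,15,50),dark(s,*b,20,110))
E
```

```text
gold [367.8 204. ] [11.5 12.2] [312.7 229.8] [ 8.7 11.7] [ 0.6132 -0.177   0.0343] miss 0.0012 [ 0.6124 -0.177 ] [ 0.6129 -0.1746]
 dark [(np.float64(360.4), np.float64(200.3), np.float64(5.5))] [(np.float64(315.6), np.float64(238.4), np.float64(62.80555555555555)), (np.float64(305.9), np.float64(237.4), np.float64(21.944444444444443))]
gold [366.5 253.1] [11.7 12.4] [358.5 243.4] [ 9.2 12.2] [ 0.4755 -0.1704  0.034 ] miss 0.0013 [ 0.4747 -0.1704] [ 0.4755 -0.1676]
 dark [(np.float64(371.5), np.float64(259.5), np.float64(8.194444444444445))] [(np.float64(350.6), np.float64(227.2), np.float64(1.75)), (np.float64(373.4), np.float64(233.4), np.float64(14.0)), (np.float64(359.8), np.float64(252.5), np.float64(92.25))]
gold [240.7 258. ] [11.7 12.3] [308.7 333.1] [14. 16.] [0.4673 0.178  0.0341] miss 0.0017 [0.4663 0.1775] [0.4675 0.1797]
 dark [(np.float64(241.0), np.float64(266.4), np.float64(10.75))] [(np.float64(309.7), np.float64(344.6), np.float64(174.25))]
```

```bash
python3 - <<'E'
from h import *
t=load("top0");s=load("side0")
C=dict(A=(.6130,-.1765),B=(.4751,-.1703),C=(.4668,.1780))
for n,d in (("A",(360.4,200.3)),("B",(371.5,259.5)),("C",(241.0,266.4))):
    p=onz(t,*d,.02)[:2]; v=p-C[n]; print(n,v.round(4),np.degrees(np.arctan2(v[1],v[0])).round(1),np.hypot(*v).round(4))
# check yaw by drawing predicted base top/bottom square and plunger tips
def draw(c,yaws,name,ctrs,r,f):
    out=[]
    for (n,y),(x0,y0) in zip(yaws.items(),ctrs):
        im=cv2.resize(c["image"][y0-r:y0+r,x0-r:x0+r,::-1],None,fx=f,fy=f,interpolation=cv2.INTER_CUBIC)
        a=np.radians(y);R=np.array([[np.cos(a),-np.sin(a)],[np.sin(a),np.cos(a)]])
        def P(l,z):
            q=proj(c,[*(np.array(C[n])+R@np.array(l)),z]);return tuple(int(k) for k in ((q-[x0-r,y0-r]+.5)*f-.5))
        sq=[(.02,.02),(-.02,.02),(-.02,-.02),(.02,-.02)]
        for z,col in((.032,(0,255,0)),(0,(255,0,0))):
            cv2.polylines(im,[np.array([P(l,z) for l in sq])],True,col,1)
        cv2.circle(im,P((.029,0),.015),3,(0,0,255),1)
        out.append(im)
    cv2.imwrite("pics/"+name,np.hstack(out))
Y=dict(A=60,B=-135,C=180)
v={}
for n,d in (("A",(360.4,200.3)),("B",(371.5,259.5)),("C",(241.0,266.4))):
    p=onz(t,*d,.02)[:2]-C[n]; Y[n]=np.degrees(np.arctan2(p[1],p[0]))
draw(t,Y,"dt.png",[(368,204),(368,254),(240,259)],16,8)
draw(s,Y,"ds.png",[(314,228),(359,241),(309,335)],20,6)
E
```

```text
A [0.0131 0.0189] 55.3 0.023
B [-0.017  -0.0146] -139.3 0.0224
C [-0.0226  0.0008] 178.1 0.0226
```

View pics/dt.png

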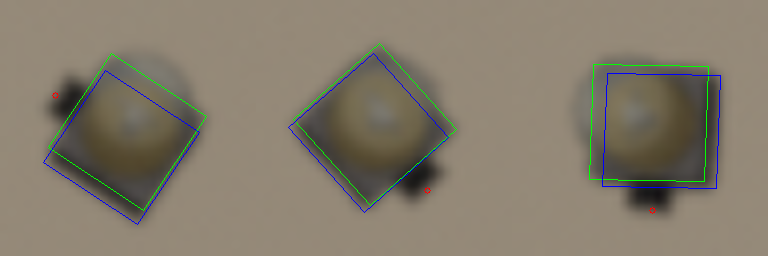

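View pics/ds.png

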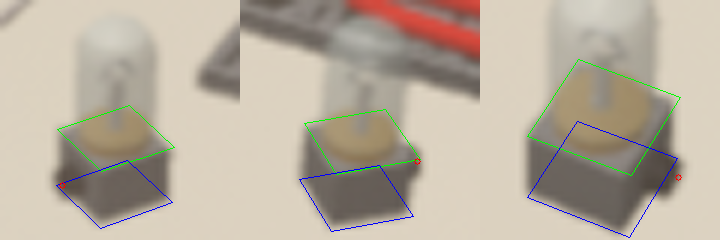

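Drawn overlays agree with the bases to about 1 px in both views. The yaws look right: A 55°, B −139°, C 178°. Now the press, tray, bin and pliers.

```bash
python3 - <<'E'
from h import *
t=load("top0");s=load("side0")
f=6
def up(c,x0,y0,x1,y1): return cv2.resize(c["image"][y0:y1,x0:x1],None,fx=f,fy=f,interpolation=cv2.INTER_CUBIC)
def bgmask(c,box,thr):
    cr=up(c,*box).astype(float); bg=np.median(cr[:12].reshape(-1,3),0)
    m=(np.abs(cr-bg).max(-1)>thr).astype(np.uint8); return m
def biggest(m):
    n,l,st,ce=cv2.connectedComponentsWithStats(m);k=1+np.argmax(st[1:,4])
    return (l==k).astype(np.uint8)
def px(p,box): return (np.asarray(p)+.5)/f-.5+np.array(box[:2])
for n,box,z in(("tray",(392,196,438,286),.014),("bin",(158,202,230,298),.03),("press",(272,186,330,270),.006)):
    m=biggest(bgmask(t,box,35))
    if n=="press": m=cv2.morphologyEx(m,cv2.MORPH_OPEN,np.ones((40,40),np.uint8));m=biggest(m)
    cn=max(cv2.findContours(m,cv2.RETR_EXTERNAL,cv2.CHAIN_APPROX_NONE)[0],key=cv2.contourArea)
    P=np.array([onz(t,*px(q[0],box),z)[:2] for q in cn],np.float32)
    (c,wh,a)=cv2.minAreaRect(P); print(n,np.round(c,4),np.round(wh,4),round(a,1)); print(cv2.boxPoints((c,wh,a)).round(3).tolist())
# pliers red/metal
cr=up(t,392,196,438,286);h=cv2.cvtColor(cr,cv2.COLOR_RGB2HSV)
m=((h[...,1]>150)&((h[...,0]<8)|(h[...,0]>172))).astype(np.uint8)
ys,xs=np.nonzero(m);P=np.array([onz(t,*px(q,(392,196)),.028)[:2] for q in zip(xs,ys)],np.float32)
print("red",cv2.minAreaRect(P),P.min(0),P.max(0),P.mean(0))
m=((h[...,2]>100)&(h[...,1]<45)).astype(np.uint8)
m=biggest(m);ys,xs=np.nonzero(m);P=np.array([onz(t,*px(q,(392,196)),.028)[:2] for q in zip(xs,ys)],np.float32)
print("metal",cv2.minAreaRect(P),P.min(0),P.max(0))
crop(t,392,190,440,290,6,"pl.png");crop(s,320,200,405,245,9,"pls.png")
crop(t,272,186,332,270,7,"pr.png");crop(s,255,250,355,310,8,"prs.png")
E
```

```text
tray [ 0.5085 -0.3068] [0.0729 0.2037] 87.2
[[0.4050000011920929, -0.33799999952316284], [0.6079999804496765, -0.3479999899864197], [0.6119999885559082, -0.2750000059604645], [0.4090000092983246, -0.26499998569488525]]
bin [0.4933 0.3078] [0.1267 0.2111] 79.3
[[0.3779999911785126, 0.26499998569488525], [0.5849999785423279, 0.22599999606609344], [0.609000027179718, 0.3499999940395355], [0.4009999930858612, 0.38999998569488525]]
press [0.5802 0.0084] [0.076 0.131] 89.6
[[0.5139999985694885, -0.028999999165534973], [0.6460000276565552, -0.029999999329447746], [0.6460000276565552, 0.04600000008940697], [0.5149999856948853, 0.04699999839067459]]
red ((0.4714225232601166, -0.30106866359710693), (0.04498940706253052, 0.09679848700761795), 86.01705932617188) [ 0.42196605 -0.32388717] [ 0.52041507 -0.27576438] [ 0.4705903  -0.30136082]
metal ((0.5457068681716919, -0.30738428235054016), (0.022333864122629166, 0.0584491491317749), 88.05028533935547) [ 0.5164674 -0.3179718] [ 0.57483476 -0.29547733]
```

View pics/pl.png

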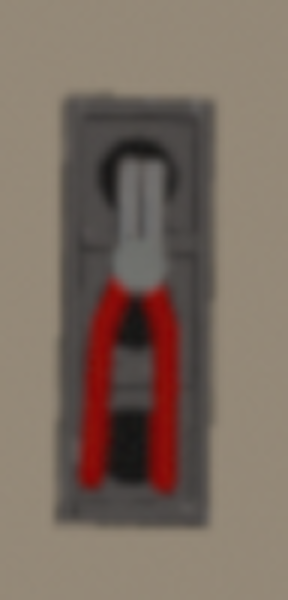

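View pics/pls.png

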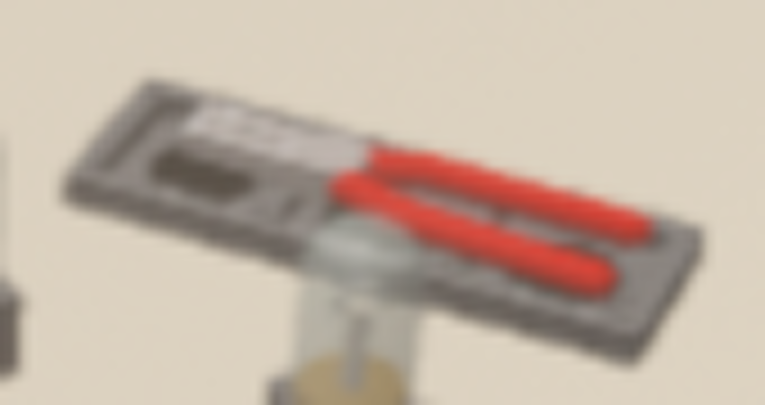

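View pics/pr.png

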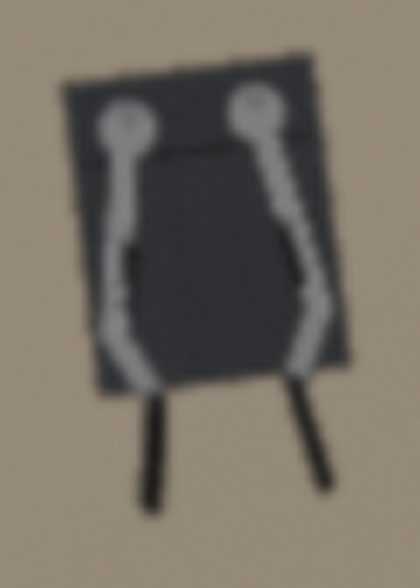

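View pics/prs.png

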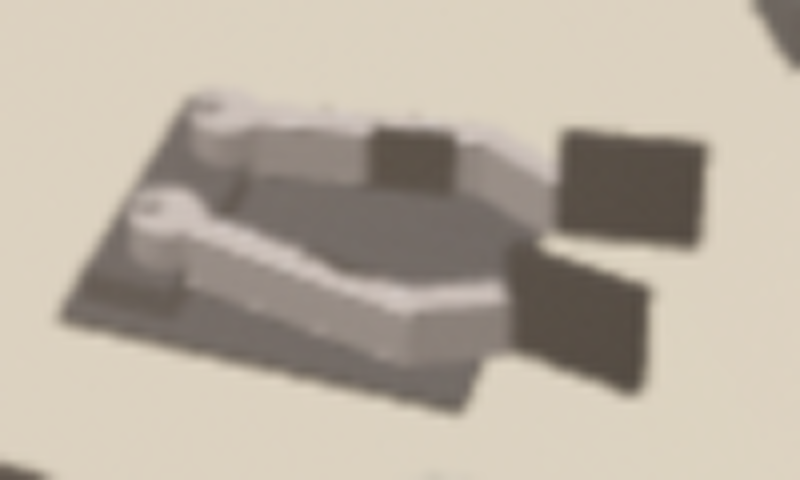

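```bash
python3 - <<'E'
from h import *
t=load("top0");s=load("side0")
P=lambda q:((q[0]+.5)/7-.5+272,(q[1]+.5)/7-.5+186)
Q=lambda q:((q[0]+.5)/8-.5+255,(q[1]+.5)/8-.5+250)
cs=[onz(t,*P(q),.006)[:2] for q in((62,85),(310,52),(352,362),(100,395))]
cs=np.array(cs);print(cs.round(4),cs.mean(0).round(4),[np.hypot(*(cs[i]-cs[(i+1)%4])).round(4) for i in range(4)])
ax=(cs[0]+cs[1]-cs[2]-cs[3])/2;print("yaw",np.degrees(np.arctan2(ax[1],ax[0])))
lat=cs[0]+cs[3]-cs[1]-cs[2];print("yaw lat",np.degrees(np.arctan2(lat[1],lat[0]))-90)
ss=np.array([onz(s,*Q(q),.006)[:2] for q in((192,97),(60,318),(462,410))]);print("side corners",ss.round(4))
pt=[tri(t,P(a),s,Q(b)) for a,b in(((128,127),(165,206)),((257,108),(222,105)))]
print("pins",pt)
mid=(pt[0][0]+pt[1][0])[:2]/2; d=(pt[0][0]-pt[1][0])[:2];print(mid,np.hypot(*d),np.degrees(np.arctan2(d[1],d[0]))-90)
for z,q in((.05,(152,385)),(.05,(152,512)),(.05,(295,372)),(.05,(327,490))): print("paddle",onz(t,*P(q),z)[:2].round(4))
E
```

```text
[[ 0.6394  0.0692]
 [ 0.6516 -0.0318]
 [ 0.5242 -0.0472]
 [ 0.5123  0.0545]] [0.5819 0.0112] [np.float64(0.1018), np.float64(0.1283), np.float64(0.1024), np.float64(0.128)]
yaw 6.740662938334432
yaw lat 6.783359523439316
side corners [[ 0.6517 -0.0403]
 [ 0.6387  0.0726]
 [ 0.5116  0.0584]]
pins [(array([0.61749615, 0.0411139 , 0.03363322]), np.float64(0.0015027394290315105)), (array([ 0.62439118, -0.01057263,  0.03319648]), np.float64(0.0011806952303404527))]
[0.62094366 0.01527064] 0.052144405430915634 7.598453269930246
paddle [0.511  0.0312]
paddle [0.461  0.0315]
paddle [ 0.5153 -0.025 ]
paddle [ 0.4686 -0.037 ]
```

Measurements: the press seat is about (0.562, 0.010), yaw 6.8° (pin tops triangulate to z=33 mm, given 32). The tray is at (0.5085, -0.3075), yaw −2.8°. The bin is at about (0.494, 0.311), yaw −10.7°. The pliers boss is at about (0.525, -0.306), yaw −4.5°. I'll check the pliers' height and write the planner.

```bash
cat >> h.py <<'E'
from scipy.spatial.transform import Rotation as Ro
def pose():
    s=state();return s,Ro.from_euler("xyz",s["orientation"],degrees=True).as_matrix()
def plan(p,theta):
    """shift (cm, tool axes) and turn (rad) to tool-down pose at p with tool-y at world angle theta (mod 180)"""
    s,R=pose();sh=R.T@(np.asarray(p)-s["eef_pos"])*100
    th=np.degrees(np.arctan2(R[1,1],R[0,1]))
    best=None
    for k in(-360,-180,0,180,360):
        a=np.radians(theta+k);y=np.array([np.cos(a),np.sin(a),0]);x=np.array([0,0,-1.])
        T=np.stack([x,y,np.cross(x,y)],1);rv=Ro.from_matrix(R.T@T).as_rotvec()
        print("th now %.1f -> %.1f: shift cm %s turn %s | J7 %.0f"%(th,theta+k,sh.round(2),rv.round(3),s["joint_pos"][6])) if np.linalg.norm(rv)<3.0 and k in(-180,0,180) else 0
    return sh
def st():
    s=state();print("t %.1f pos %s open %.4f F %s J %s"%(s["time_s"],s["eef_pos"].round(4),s["opening"],s["wrist_force"].round(1),s["joint_pos"].round(0)))
E
python3 - <<'E'
from h import *
t=load("top0");s=load("side0")
P=lambda q:((q[0]+.5)/6-.5+392,(q[1]+.5)/6-.5+190)
Q=lambda q:((q[0]+.5)/9-.5+320,(q[1]+.5)/9-.5+200)
for a,b,n in(((90,482),(598,278),"gripL end"),((165,485),(638,230),"gripR end"),((140,265),(345,165),"boss"),((62,100),(68,190),"tray c"),((212,102),(152,85),"trayc2"),((55,522),(628,345),"trayc3"),((208,524),(700,235),"trayc4")):
    p,e=tri(t,P(a),s,Q(b));print(n,p.round(4),e.round(4))
st();plan([.525,-.3055,.12],85.5)
E
```

```text
gripL end [ 0.4286 -0.2815  0.0212] 0.0022
gripR end [ 0.4259 -0.3167  0.0194] 0.0003
boss [ 0.5263 -0.3086  0.022 ] 0.0044
tray c [ 0.6093 -0.2759  0.0077] 0.0003
trayc2 [ 0.6068 -0.3466  0.0102] 0.0006
trayc3 [ 0.412  -0.266   0.0098] 0.0042
trayc4 [ 0.4087 -0.3375  0.0096] 0.0015
t 0.1 pos [ 0.2515 -0.5988  0.2216] open 0.0873 F [ 0.6 -0.7 -0.2] J [68. 18. -4. 83.  1. 79. -3.]
th now -67.2 -> -94.5: shift cm [ 10.18 -16.43 -36.58] turn [0.476 0.    0.002] | J7 -3
th now -67.2 -> 85.5: shift cm [ 10.18 -16.43 -36.58] turn [-2.665e+00 -2.000e-03  1.000e-03] | J7 -3
th now -67.2 -> 265.5: shift cm [ 10.18 -16.43 -36.58] turn [0.476 0.    0.002] | J7 -3
```

Call:
{"api": "apply_moves", "payload": {"moves": [[[0,-2,-5],[0.07,0,0],1],[[0,-4.5,-10],[0.14,0,0],1],[[0,-7,-15.5],[0.2,0,0],1],[[0,-9.5,-21],[0.27,0,0],1],[[0,-12,-26.5],[0.34,0,0],1],[[1,-14.5,-32],[0.41,0,0],1],[[3,-16,-35.5],[0.46,0,0],1],[[5,-16.5,-36.6],[0.48,0,0],1]]}}

```text
time_s: 1.1
eef_pos: [0.5275, -0.3015, 0.1716]
orientation: [-102.4, 89.9, 73.2]
wrist_force: [-0.4, -0.3, -0.7]
opening: 0.0875
```

```bash
python3 - <<'E'
from h import *
st();plan([.525,-.3065,.0175],85.3)
t=snap("top",1);s=snap("side",1)
crop(t,340,180,500,300,4,"a1.png");crop(s,300,130,420,250,5,"a1s.png")
p=state()["eef_pos"];print(proj(t,p),proj(s,p))
E
```

```text
t 1.1 pos [ 0.5275 -0.3015  0.1716] open 0.0875 F [-0.4 -0.3 -0.7] J [ 40.  16. -15.  93.   4.  72. -70.]
th now -94.4 -> -94.7: shift cm [15.41  0.54  0.21] turn [ 0.004 -0.     0.002] | J7 -70
th now -94.4 -> 265.3: shift cm [15.41  0.54  0.21] turn [ 0.004 -0.     0.002] | J7 -70
[420.99348686 227.96402837] [361.14880156 174.10401434]
```

View pics/a1s.png

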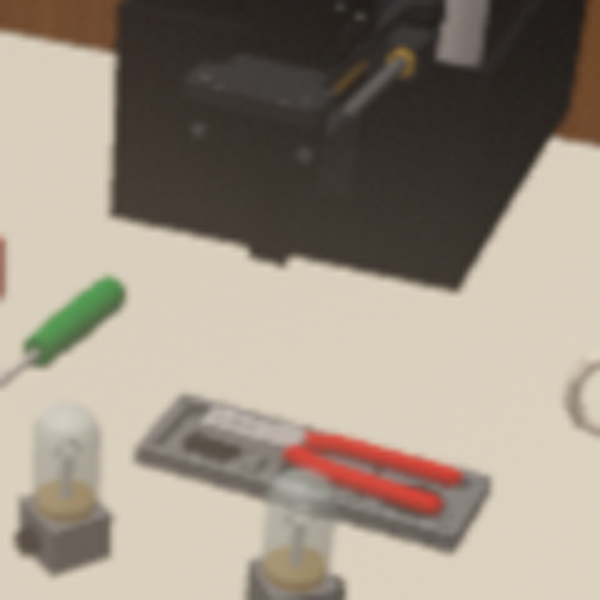

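The gripper hangs over the tray at side crop (270,200), with its fingers against the dark crate. Nothing has moved. I'll lower onto the pliers' boss.

Call:
{"api": "apply_moves", "payload": {"moves": [[[3,0.5,0.2],[0,0,0],0.8],[[7,0.5,0.2],[0,0,0],0.8],[[11,0.5,0.2],[0,0,0],0.8],[[14,0.5,0.2],[0,0,0],0.8],[[15.4,0.5,0.2],[0,0,0],0.8],[[15.4,0.5,0.2],[0,0,0],0.8]], "squeeze": 25}}

```text
time_s: 1.95
eef_pos: [0.5222, -0.3108, 0.0183]
orientation: [-8.5, 89.9, 166.8]
wrist_force: [0.5, -0.9, 0.2]
opening: 0.0698
```

Call:
{"api": "apply_moves", "payload": {"moves": [[[0,0,0],[0,0,0],0],[[0,0,0],[0,0,0],0],[[0,0,0],[0,0,0],0],[[0,0,0],[0,0,0],0],[[0,0,0],[0,0,0],0],[[0,0,0],[0,0,0],0]]}}

```text
time_s: 2.7
eef_pos: [0.5228, -0.3091, 0.0188]
orientation: [-52.6, 89.9, 122.7]
wrist_force: [-2.0, 3.9, 4.9]
opening: 0.029
```

Call:
{"api": "apply_moves", "payload": {"moves": [[[0,0,0],[0,0,0],0],[[0,0,0],[0,0,0],0],[[-2,0,0],[0,0,0],0],[[-5,0,0],[0,0,0],0],[[-8,0,0],[0,0,0],0],[[-8,0,0],[0,0,0],0]]}}

```text
time_s: 3.45
eef_pos: [0.525, -0.3124, 0.102]
orientation: [146.6, 89.6, -38.1]
wrist_force: [-0.1, -1.0, -2.9]
opening: 0.0291
```

```bash
python3 - <<'E'
from h import *
st()
t=snap("top",2);s=snap("side",2)
crop(t,340,180,480,290,5,"a2.png");crop(s,300,130,420,250,5,"a2s.png")
E
```

```text
t 3.5 pos [ 0.525  -0.3124  0.102 ] open 0.0291 F [-0.1 -1.  -2.9] J [ 40.  19. -14.  97.   5.  64. -70.]
```

View pics/a2s.png

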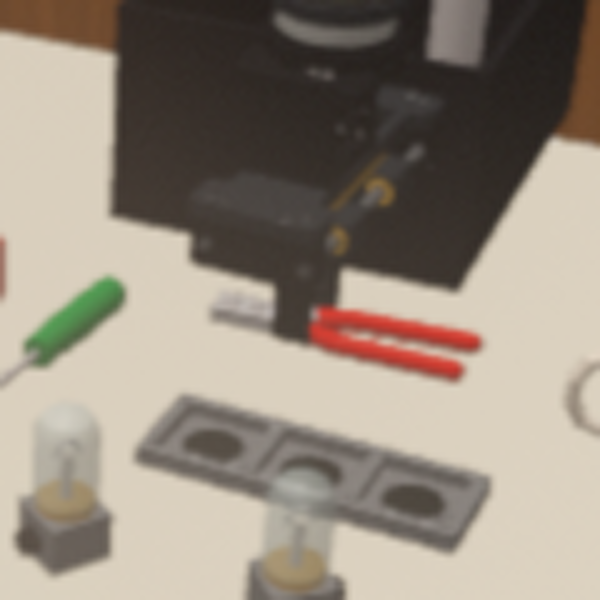

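View pics/a2.png

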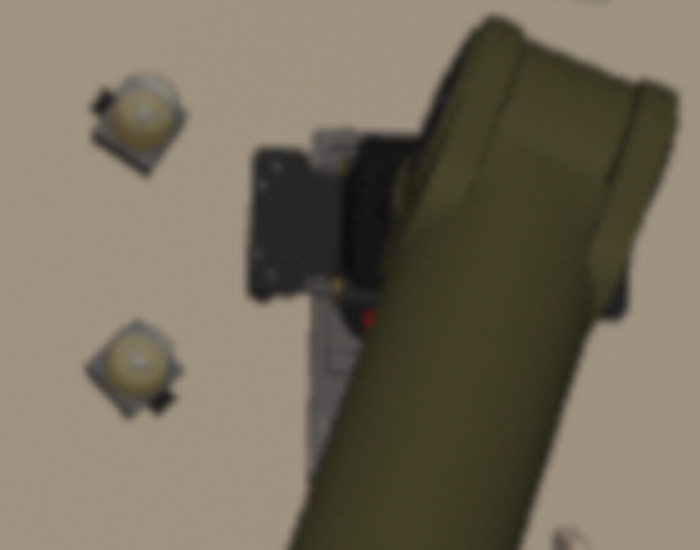

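Pliers are held level by the boss (side crop 305,310), and the tray is clear with three empty pockets. I'll carry them to the bin.

```bash
python3 - <<'E'
from h import *
plan([.5205,.306,.20],79.4)
E
```

```text
th now -94.7 -> -100.6: shift cm [-10.22 -61.44   5.3 ] turn [ 0.102 -0.    -0.001] | J7 -70
th now -94.7 -> 259.4: shift cm [-10.22 -61.44   5.3 ] turn [ 0.102 -0.    -0.001] | J7 -70
```

Call:
{"api": "apply_moves", "payload": {"moves": [[[-4,-1,0],[0,0,0],0],[[-8,-5,0.4],[0.01,0,0],0],[[-10,-11,1],[0.02,0,0],0],[[-10,-17,1.5],[0.03,0,0],0],[[-10,-23,2],[0.04,0,0],0],[[-10,-29,2.5],[0.05,0,0],0],[[-10,-35,3],[0.06,0,0],0],[[-10,-37,3.2],[0.06,0,0],0]]}}

```text
time_s: 4.55
eef_pos: [0.5198, 0.0662, 0.197]
orientation: [-24.7, 89.8, 147.6]
wrist_force: [0.9, -0.7, -2.1]
opening: 0.0289
```

Call:
{"api": "apply_moves", "payload": {"moves": [[[0,-4,0.3],[0.01,0,0],0],[[0,-9,0.8],[0.02,0,0],0],[[0,-14,1.2],[0.02,0,0],0],[[0,-19,1.7],[0.03,0,0],0],[[0,-22.5,2],[0.04,0,0],0],[[0,-24,2.1],[0.04,0,0],0],[[0,-24.2,2.1],[0.04,0,0],0],[[0,-24.2,2.1],[0.04,0,0],0]]}}

```text
time_s: 5.55
eef_pos: [0.5354, 0.3016, 0.1979]
orientation: [83.7, 89.9, -106.9]
wrist_force: [0.4, 0.0, -2.0]
opening: 0.0288
```

```bash
python3 - <<'E'
from h import *
st();plan([.5205,.306,.0095],79.4)
t=snap("top",3);s=snap("side",3)
crop(s,190,200,400,440,2.5,"a3s.png");crop(t,150,190,260,310,5,"a3.png")
E
```

```text
t 5.5 pos [0.5354 0.3016 0.1979] open 0.0288 F [ 0.4  0.  -2. ] J [  -1.   19.  -38.   89.   12.   76. -141.]
th now -100.6 -> -100.6: shift cm [18.84 -0.2   1.54] turn [ 0.001  0.    -0.002] | J7 -141
th now -100.6 -> 259.4: shift cm [18.84 -0.2   1.54] turn [ 0.001  0.    -0.002] | J7 -141
```

View pics/a3s.png

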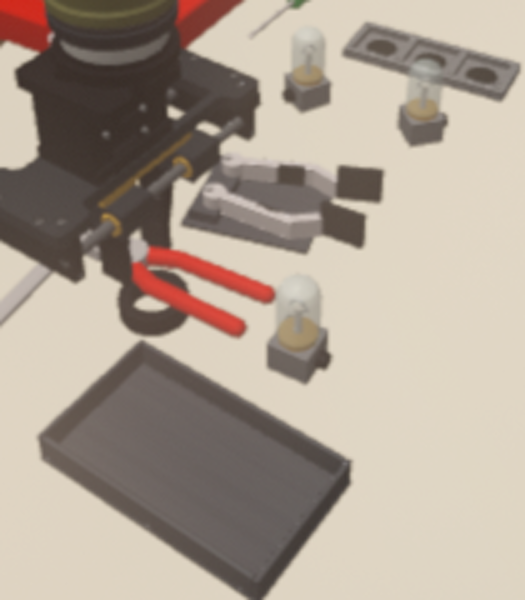

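View pics/a3.png

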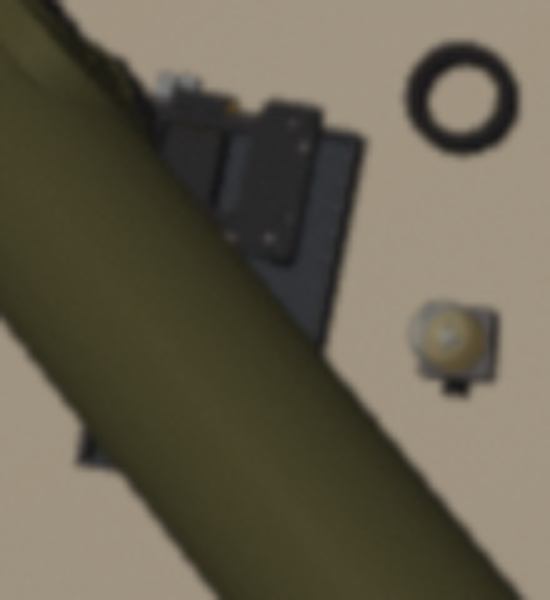

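Pliers are above the bin, and everything else is undisturbed. I'll lower them in and open part way.

Call:
{"api": "apply_moves", "payload": {"moves": [[[4,0,0.8],[0,0,0],0],[[9,-0.2,1.5],[0,0,0],0],[[13,-0.2,1.5],[0,0,0],0],[[16,-0.2,1.5],[0,0,0],0],[[17.8,-0.2,1.5],[0,0,0],0],[[18.5,-0.2,1.5],[0,0,0],0],[[18.7,-0.2,1.5],[0,0,0],0],[[18.7,-0.2,1.5],[0,0,0],0]]}}

```text
time_s: 6.65
eef_pos: [0.5213, 0.3088, 0.0126]
orientation: [-147.6, 89.9, 22.0]
wrist_force: [0.4, -0.3, -1.8]
opening: 0.0288
```

```bash
python3 - <<'E'
from h import *
st();plan([.5205,.306,.0095],79.4)
s=snap("side",4)
crop(s,190,250,350,440,3,"a4s.png")
E
```

```text
t 6.7 pos [0.5213 0.3088 0.0126] open 0.0288 F [ 0.4 -0.3 -1.8] J [  -5.   28.  -35.  101.   19.   57. -147.]
th now -100.4 -> -100.6: shift cm [0.31 0.29 0.02] turn [ 0.003 -0.002  0.001] | J7 -147
th now -100.4 -> 259.4: shift cm [0.31 0.29 0.02] turn [ 0.003 -0.002  0.001] | J7 -147
```

View pics/a4s.png

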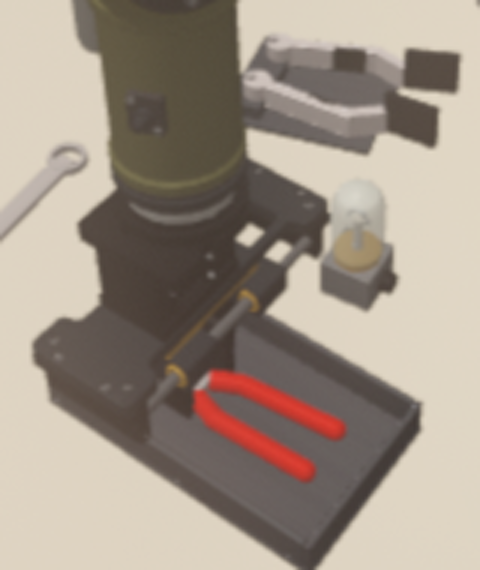

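Pliers hang just inside the bin. I'll lower the last 2–3 mm, open, and rise.

Call:
{"api": "apply_moves", "payload": {"moves": [[[0.15,0,0],[0,0,0],0],[[0.3,0,0],[0,0,0],0],[[0.3,0,0],[0,0,0],0.2],[[0.3,0,0],[0,0,0],0.5],[[0.3,0,0],[0,0,0],0.55],[[-2,0,0],[0,0,0],0.55],[[-7,0,0],[0,0,0],0.55],[[-13,0,0],[0,0,0],0.7]]}}

```text
time_s: 7.7
eef_pos: [0.5198, 0.3079, 0.1417]
orientation: [30.5, 89.9, -159.9]
wrist_force: [0.7, 0.3, 0.2]
opening: 0.0519
```

Call:
{"api": "apply_moves", "payload": {"moves": [[[-3,2,0],[0,0,0],1],[[-3,7,0],[-0.1,0,0],1],[[-3,12,0],[-0.2,0,0],1],[[-3,15,0],[-0.3,0,0],1],[[-3,15,0],[-0.3,0,0],1]]}}

```text
time_s: 8.32
eef_pos: [0.4935, 0.1579, 0.1714]
orientation: [97.4, 89.9, -76.1]
wrist_force: [-0.0, 0.2, -1.1]
opening: 0.0865
```

```bash
python3 - <<'E'
from h import *
st()
t=snap("top",5);s=snap("side",5)
crop(s,190,200,400,440,2.5,"a5s.png");crop(t,150,180,450,300,2.6,"a5.png")
E
```

```text
t 8.3 pos [0.4935 0.1579 0.1714] open 0.0865 F [-0.   0.2 -1.1] J [  15.    7.  -38.  105.    4.   70. -108.]
```

View pics/a5s.png

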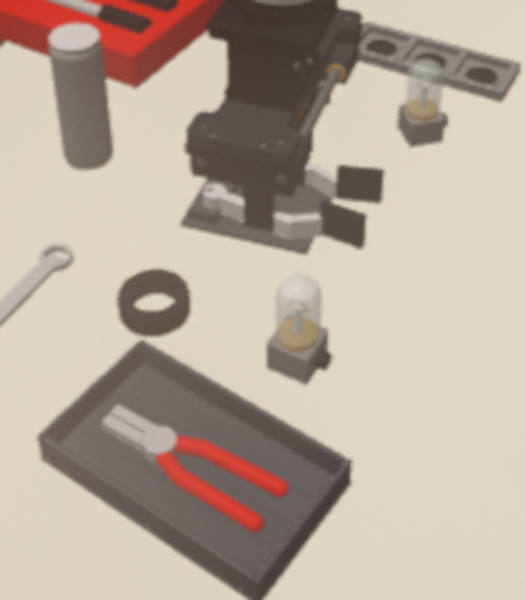

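View pics/a5.png

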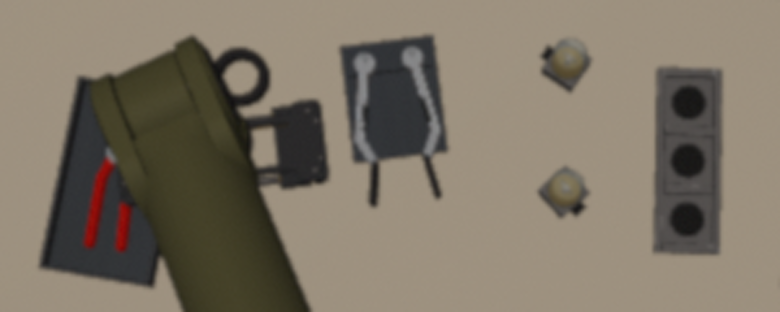

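Pliers lie flat in the bin (side crop 190,465). The tray is clear and the lamps are unmoved. Lamp C first.

```bash
python3 - <<'E'
from h import *
plan([.4668,.1783,.15],-1.9)
a=load("side0")["image"].astype(int);b=load("side5")["image"].astype(int)
print(np.abs(a-b)[300:350,290:325].max())
E
```

```text
th now -83.3 -> -181.9: shift cm [ 2.17 -1.97  2.45] turn [ 1.721e+00 -0.000e+00  1.000e-03] | J7 -108
th now -83.3 -> -1.9: shift cm [ 2.17 -1.97  2.45] turn [-1.421e+00 -1.000e-03 -0.000e+00] | J7 -108
th now -83.3 -> 178.1: shift cm [ 2.17 -1.97  2.45] turn [ 1.721e+00 -0.000e+00  1.000e-03] | J7 -108
6
```

Call:
{"api": "apply_moves", "payload": {"moves": [[[0,-0.5,0.5],[-0.18,0,0],1],[[0,-1,1],[-0.36,0,0],1],[[0,-1.5,2],[-0.54,0,0],1],[[0,-2,2.4],[-0.72,0,0],1],[[0,-2,2.4],[-0.9,0,0],1],[[0,-2,2.4],[-1.08,0,0],1],[[0,-2,2.4],[-1.26,0,0],1],[[0,-2,2.4],[-1.42,0,0],1]]}}

```text
time_s: 9.43
eef_pos: [0.4669, 0.1802, 0.1716]
orientation: [-177.6, 89.9, 90.9]
wrist_force: [0.4, 0.6, 0.0]
opening: 0.0869
```

Call:
{"api": "apply_moves", "payload": {"moves": [[[1,0,0],[0,0,0],1],[[1,0,0],[0,0,0],1],[[1,0,0],[0,0,0],1]]}}

```text
time_s: 9.8
eef_pos: [0.4669, 0.1784, 0.1613]
orientation: [-108.8, 90.0, 159.2]
wrist_force: [0.3, 0.5, -0.0]
opening: 0.0868
```

```bash
python3 - <<'E'
from h import *
st();plan([.4668,.1783,.041],-1.9)
t=snap("top",6);s=snap("side",6)
crop(s,230,230,380,360,5,"a6s.png")
p=state()["eef_pos"];print(proj(s,p))
E
```

```text
t 9.8 pos [0.4669 0.1784 0.1613] open 0.0868 F [ 0.3  0.5 -0. ] J [ 18.   5. -43. 107.   4.  69. -29.]
th now -1.9 -> -1.9: shift cm [ 1.203e+01 -1.000e-02  1.000e-02] turn [-0.001 -0.     0.001] | J7 -29
[310.15705535 287.66648168]
```

View pics/a6s.png

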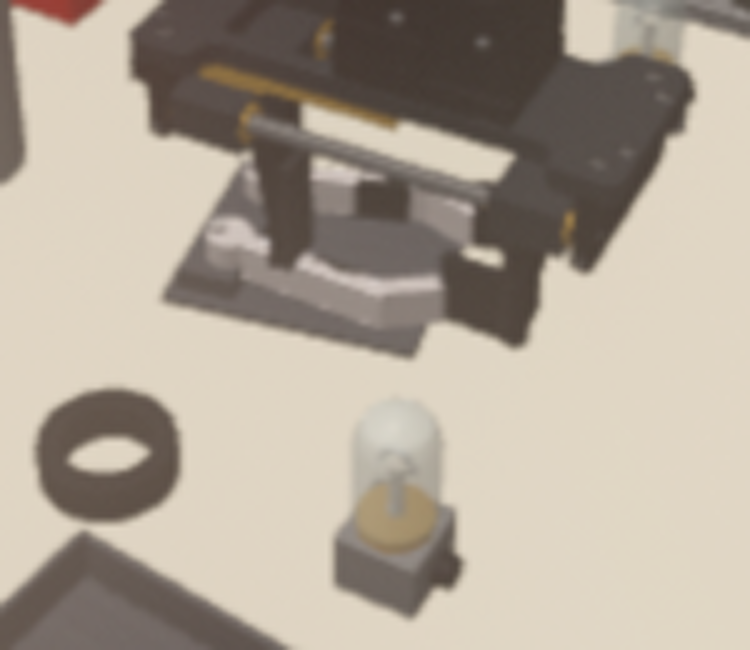

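Finger tips at side crop (290,265) and (513,345) straddle the lamp's axis at x≈400, as predicted. I'll descend and grip.

Call:
{"api": "apply_moves", "payload": {"moves": [[[2,0,0],[0,0,0],1],[[5,0,0],[0,0,0],1],[[8,0,0],[0,0,0],1],[[10.5,0,0],[0,0,0],1],[[11.8,0,0],[0,0,0],1],[[12,0,0],[0,0,0],1],[[12,0,0],[0,0,0],0.7],[[12,0,0],[0,0,0],0.55]], "squeeze": 12}}

```text
time_s: 10.9
eef_pos: [0.4679, 0.1782, 0.0425]
orientation: [97.8, 89.9, 5.9]
wrist_force: [0.3, -0.2, -0.2]
opening: 0.0743
```

Call:
{"api": "apply_moves", "payload": {"moves": [[[0,0,0],[0,0,0],0.45],[[0,0,0],[0,0,0],0.4],[[0,0,0],[0,0,0],0.3],[[0,0,0],[0,0,0],0.3],[[0,0,0],[0,0,0],0.3]]}}

```text
time_s: 11.52
eef_pos: [0.4673, 0.1779, 0.0416]
orientation: [88.2, 90.0, -3.7]
wrist_force: [0.3, -0.5, -0.2]
opening: 0.0373
```

```bash
python3 - <<'E'
from h import *
st()
s=snap("side",7)
crop(s,230,230,380,360,5,"a7s.png")
E
```

```text
t 11.5 pos [0.4673 0.1779 0.0416] open 0.0373 F [ 0.3 -0.5 -0.2] J [ 15.  14. -42. 114.  12.  56. -35.]
```

View pics/a7s.png

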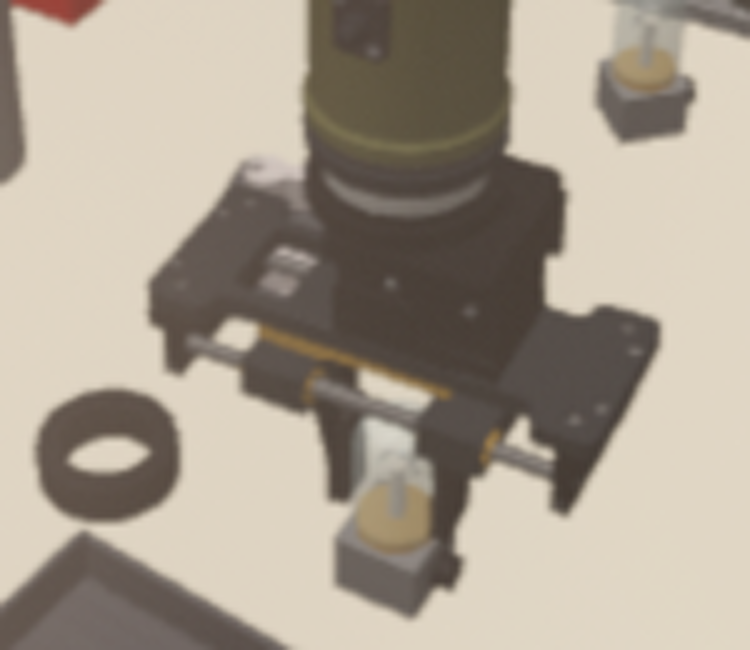

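Fingers hold the tube and the lamp hasn't shifted (side crop 395,530). I'll lift and turn +98.7° toward the press.

```bash
python3 - <<'E'
from h import *
plan([.5615,.0145,.15],96.8)
E
```

```text
th now -1.9 -> -83.2: shift cm [-10.84   9.96  16.02] turn [ 1.419 -0.    -0.   ] | J7 -35
th now -1.9 -> 96.8: shift cm [-10.84   9.96  16.02] turn [-1.722  0.    -0.   ] | J7 -35
th now -1.9 -> 276.8: shift cm [-10.84   9.96  16.02] turn [ 1.419 -0.    -0.   ] | J7 -35
```

```bash
python3 - <<'E'
from h import *
plan([.5625,.0055,.15],96.8)
E
```

```text
th now -1.9 -> -83.2: shift cm [-10.84  10.09  16.92] turn [ 1.419 -0.    -0.   ] | J7 -35
th now -1.9 -> 96.8: shift cm [-10.84  10.09  16.92] turn [-1.722  0.    -0.   ] | J7 -35
th now -1.9 -> 276.8: shift cm [-10.84  10.09  16.92] turn [ 1.419 -0.    -0.   ] | J7 -35
```

Call:
{"api": "apply_moves", "payload": {"moves": [[[-0.5,0,0],[0,0,0],0.3],[[-3,0,0],[0,0,0],0.3],[[-6,0,0],[0,0,0],0.3],[[-9,0,0],[0,0,0],0.3],[[-10.8,0,0],[0,0,0],0.3],[[-10.8,0,0],[0,0,0],0.3]]}}

```text
time_s: 12.32
eef_pos: [0.4678, 0.1781, 0.1504]
orientation: [92.9, 89.9, 1.0]
wrist_force: [-0.3, 0.3, -1.7]
opening: 0.0376
```

```bash
python3 - <<'E'
from h import *
st();plan([.5625,.0055,.15],96.8)
E
```

```text
t 12.3 pos [0.4678 0.1781 0.1504] open 0.0376 F [-0.3  0.3 -1.7] J [ 18.   6. -44. 108.   4.  68. -29.]
th now -1.9 -> -83.2: shift cm [ 0.06 10.04 16.94] turn [ 1.419 -0.002 -0.002] | J7 -29
th now -1.9 -> 96.8: shift cm [ 0.06 10.04 16.94] turn [-1.723  0.002 -0.002] | J7 -29
th now -1.9 -> 276.8: shift cm [ 0.06 10.04 16.94] turn [ 1.419 -0.002 -0.002] | J7 -29
```

Lifted, and the weight shows (-1.7 N).

Call:
{"api": "apply_moves", "payload": {"moves": [[[0,0.5,1],[0.15,0,0],0.3],[[0,2,3.5],[0.33,0,0],0.3],[[0,3.5,6],[0.51,0,0],0.3],[[0,5,8.5],[0.69,0,0],0.3],[[0,6.5,11],[0.87,0,0],0.3],[[0,8,13.5],[1.05,0,0],0.3],[[0,9.4,16],[1.23,0,0],0.3],[[0,10,16.9],[1.38,0,0],0.3]]}}

```text
time_s: 13.32
eef_pos: [0.5609, 0.0032, 0.1473]
orientation: [1.2, 89.8, -170.2]
wrist_force: [-0.2, 0.8, -1.7]
opening: 0.0375
```

Call:
{"api": "apply_moves", "payload": {"moves": [[[0,0,0],[0.03,0,0],0.3],[[0,0,0],[0.04,0,0],0.3],[[0,0,0],[0.04,0,0],0.3]]}}

```text
time_s: 13.7
eef_pos: [0.561, 0.0067, 0.1492]
orientation: [-19.4, 90.0, 167.5]
wrist_force: [0.8, 0.4, -2.3]
opening: 0.0375
```

```bash
python3 - <<'E'
from h import *
st();plan([.5625,.0055,.05],96.8)
s=snap("side",8);t=snap("top",8)
crop(s,220,200,370,320,5,"a8s.png");crop(t,250,170,370,270,5,"a8.png")
E
```

```text
t 13.7 pos [0.561  0.0067 0.1492] open 0.0375 F [ 0.8  0.4 -2.3] J [ 22.  12. -29. 101.   6.  69. -92.]
th now -83.1 -> -83.2: shift cm [ 9.92  0.14 -0.14] turn [0.002 0.001 0.   ] | J7 -92
th now -83.1 -> 276.8: shift cm [ 9.92  0.14 -0.14] turn [0.002 0.001 0.   ] | J7 -92
```

View pics/a8s.png

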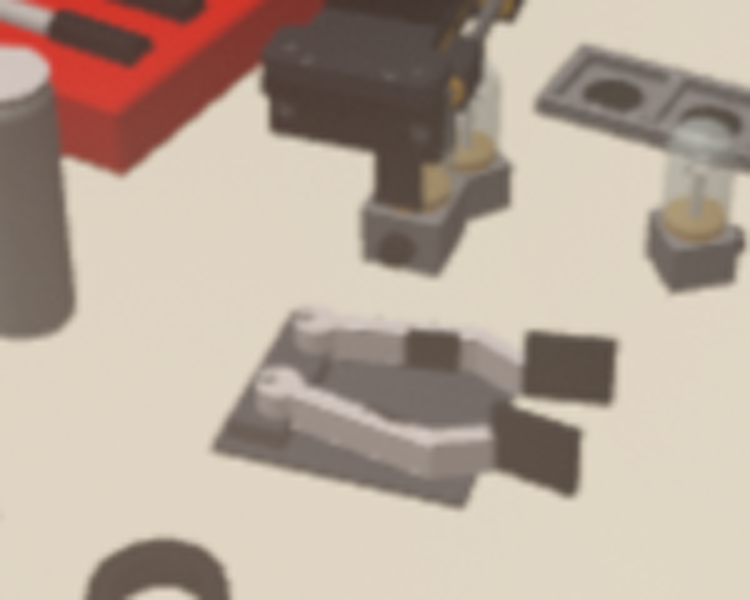

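View pics/a8.png

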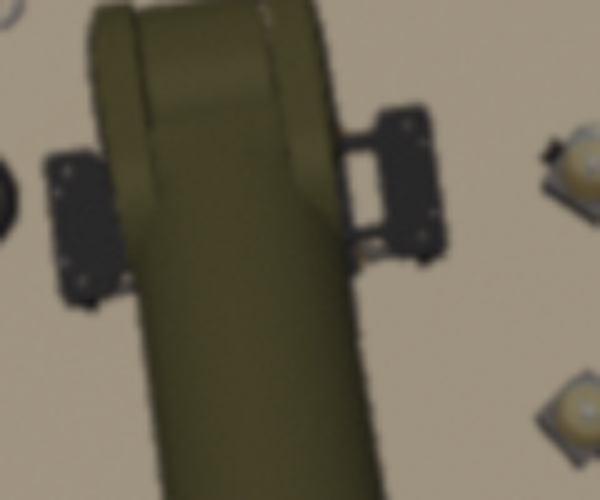

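Lamp C hangs upright over the press, plunger to +y (side crop 395,248). I'll lower to just above the seat and check.

Call:
{"api": "apply_moves", "payload": {"moves": [[[2,0.1,-0.1],[0,0,0],0.3],[[4.5,0.1,-0.1],[0,0,0],0.3],[[6.5,0.1,-0.1],[0,0,0],0.3],[[8,0.1,-0.1],[0,0,0],0.3],[[8.8,0.1,-0.1],[0,0,0],0.3],[[9,0.1,-0.1],[0,0,0],0.3],[[9,0.1,-0.1],[0,0,0],0.3]]}}

```text
time_s: 14.68
eef_pos: [0.5631, 0.0049, 0.06]
orientation: [166.1, 89.9, -7.1]
wrist_force: [0.2, 0.0, -2.1]
opening: 0.0374
```

```bash
python3 - <<'E'
from h import *
st();plan([.5625,.0055,.048],96.8)
s=snap("side",9)
crop(s,250,240,360,330,7,"a9s.png")
E
```

```text
t 14.7 pos [0.5631 0.0049 0.06  ] open 0.0374 F [ 0.2  0.  -2.1] J [ 21.  18. -28. 105.  10.  59. -94.]
th now -83.2 -> -83.2: shift cm [ 1.2  -0.07  0.05] turn [-0.001 -0.001 -0.   ] | J7 -94
th now -83.2 -> 276.8: shift cm [ 1.2  -0.07  0.05] turn [-0.001 -0.001 -0.   ] | J7 -94
```

View pics/a9s.png

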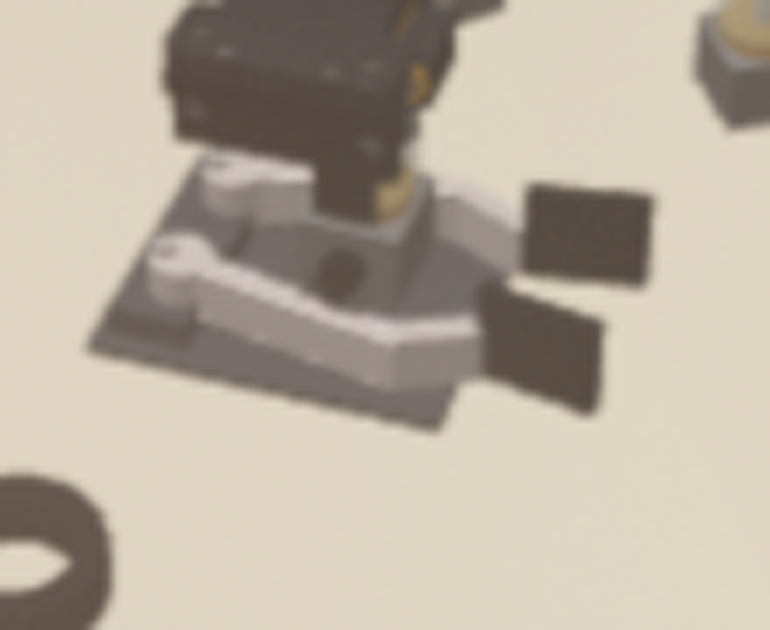

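The lamp is between the arms, with a gap to the +y arm. I'll lower it to contact.

Call:
{"api": "apply_moves", "payload": {"moves": [[[0.4,0,0],[0,0,0],0.3],[[0.8,0,0],[0,0,0],0.3],[[1,0,0],[0,0,0],0.3],[[1.1,0,0],[0,0,0],0.3],[[1.15,0,0],[0,0,0],0.3],[[1.15,0,0],[0,0,0],0.3]]}}

```text
time_s: 15.48
eef_pos: [0.5626, 0.0048, 0.048]
orientation: [98.0, 90.0, -75.3]
wrist_force: [-0.3, -0.8, -1.0]
opening: 0.0377
```

Call:
{"api": "apply_moves", "payload": {"moves": [[[0.05,0,0],[0,0,0],0.3],[[0.1,0,0],[0,0,0],0.3],[[0.1,0,0],[0,0,0],0.5],[[0.1,0,0],[0,0,0],0.6],[[0.1,0,0],[0,0,0],0.7],[[-1,0,0],[0,0,0],0.8],[[-4,0,0],[0,0,0],0.8],[[-7,0,0],[0,0,0],0.8]]}}

```text
time_s: 16.48
eef_pos: [0.5626, 0.005, 0.1194]
orientation: [-177.7, 90.0, 9.1]
wrist_force: [0.9, -0.4, 0.4]
opening: 0.0694
```

```bash
python3 - <<'E'
from h import *
st();plan([.489,.0012,.15],96.8)
s=snap("side",10)
crop(s,250,220,360,330,6,"a10s.png")
E
```

```text
t 16.5 pos [0.5626 0.005  0.1194] open 0.0694 F [ 0.9 -0.4  0.4] J [ 22.  14. -29. 102.   7.  65. -92.]
th now -83.2 -> -83.2: shift cm [-3.06 -0.49  7.36] turn [-0.001 -0.     0.   ] | J7 -92
th now -83.2 -> 276.8: shift cm [-3.06 -0.49  7.36] turn [-0.001 -0.     0.   ] | J7 -92
```

View pics/a10s.png

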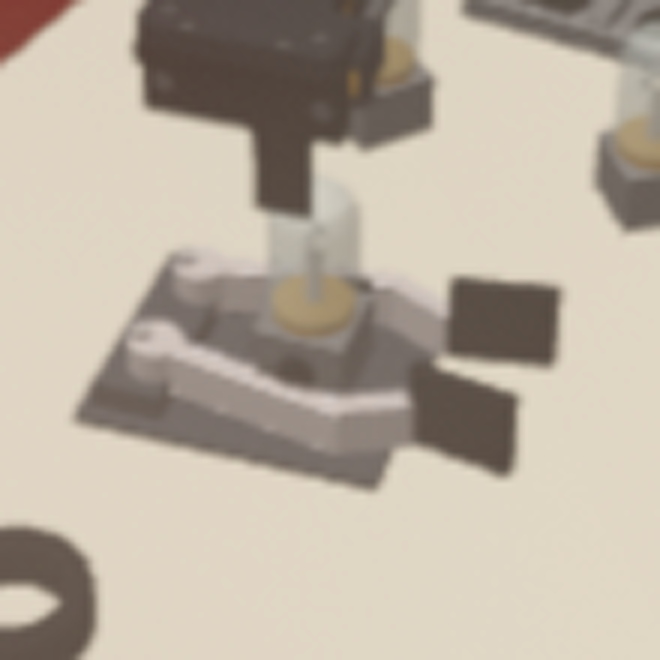

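Lamp C stands upright in the press (side crop 312,300). I'll check its seat against the visible −y pad.

```bash
python3 - <<'E'
from h import *
s=load("side8")
a=np.radians(6.8);R=np.array([[np.cos(a),np.sin(a)],[-np.sin(a),np.cos(a)]]);S=np.array([.562,.010])
for q,z in(((432,350),.021),((408,333),.032),((462,336),.032)):
    p=onz(s,220+(q[0]+.5)/5-.5,200+(q[1]+.5)/5-.5,z)[:2];print("pad local mm",(R@(p-S)*1000).round(1))
s=load("side10")
for q,z in(((312,306),.034+.006),):
    p=onz(s,250+(q[0]+.5)/6-.5,220+(q[1]+.5)/6-.5,z)[:2];print("gold local",(R@(p-S)*1000).round(1),p)
# paddle ends (top edge z=.05)
s=load("side5")
E
```

```text
pad local mm [ -0.6 -34.4]
pad local mm [ 10.9 -30.7]
pad local mm [-15.5 -36.8]
gold local [ 1.8 -5.4] [0.56441191 0.00483951]
```

Call:
{"api": "apply_moves", "payload": {"moves": [[[-3,-0.3,0.5],[0,0,0],1],[[-3,-0.5,3],[0,0,0],1],[[-3,-0.5,6],[0,0,0],1],[[-3,-0.5,7.5],[0,0,0],1],[[-3,-0.5,7.9],[0,0,0],1],[[-3,-0.5,7.9],[0,0,0],1]]}}

```text
time_s: 17.27
eef_pos: [0.4842, 0.0005, 0.1484]
orientation: [169.0, 89.9, -4.3]
wrist_force: [-0.2, -0.3, -0.2]
opening: 0.0867
```

```bash
python3 - <<'E'
from h import *
st();plan([.484,.0003,.022],96.8)
s=snap("side",11);print(proj(s,state()["eef_pos"]))
crop(s,250,200,370,320,6,"a11s.png")
E
```

```text
t 17.3 pos [0.4842 0.0005 0.1484] open 0.0867 F [-0.2 -0.3 -0.2] J [ 25.   2. -29. 111.   1.  67. -87.]
th now -83.3 -> -83.2: shift cm [12.64  0.02  0.04] turn [-0.001 -0.001 -0.   ] | J7 -87
th now -83.3 -> 276.8: shift cm [12.64  0.02  0.04] turn [-0.001 -0.001 -0.   ] | J7 -87
[334.8856164 241.9644581]
```

View pics/a11s.png

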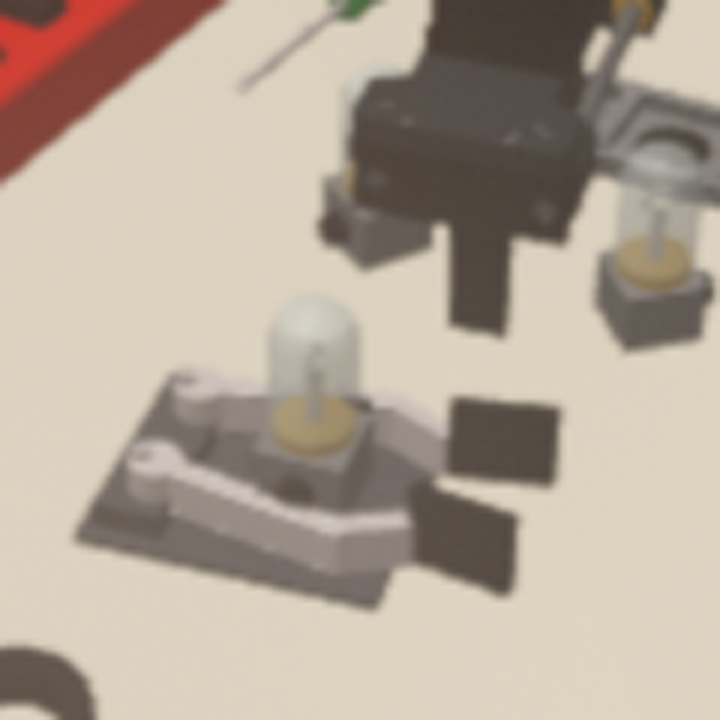

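The gripper is centred over the paddles (finger tip at side crop 480,330; paddles at 505,440 and 465,540). I'll descend around them.

Call:
{"api": "apply_moves", "payload": {"moves": [[[3,0,0],[0,0,0],1],[[6,0,0],[0,0,0],1],[[8.5,0,0],[0,0,0],1],[[10.5,0,0],[0,0,0],1],[[12,0,0],[0,0,0],1],[[12.6,0,0],[0,0,0],1],[[12.6,0,0],[0,0,0],1]], "squeeze": 30}}

```text
time_s: 18.2
eef_pos: [0.4838, 0.0007, 0.022]
orientation: [-60.4, 90.0, 126.4]
wrist_force: [0.1, -1.2, 0.3]
opening: 0.0871
```

Call:
{"api": "apply_moves", "payload": {"moves": [[[0,0,0],[0,0,0],0.7],[[0,0,0],[0,0,0],0.6],[[0,0,0],[0,0,0],0.5],[[0,0,0],[0,0,0],0.4],[[0,0,0],[0,0,0],0.3],[[0,0,0],[0,0,0],0.2],[[0,0,0],[0,0,0],0.2],[[0,0,0],[0,0,0],0.2]]}}

```text
time_s: 19.2
eef_pos: [0.4845, 0.0007, 0.0224]
orientation: [-178.5, 89.9, 8.2]
wrist_force: [1.9, 1.7, 3.8]
opening: 0.0209
```

```bash
python3 - <<'E'
from h import *
st()
s=snap("side",12)
crop(s,250,200,370,320,6,"a12s.png")
E
```

```text
t 19.2 pos [0.4845 0.0007 0.0224] open 0.0209 F [1.9 1.7 3.8] J [ 24.  12. -29. 118.   7.  52. -92.]
```

View pics/a12s.png

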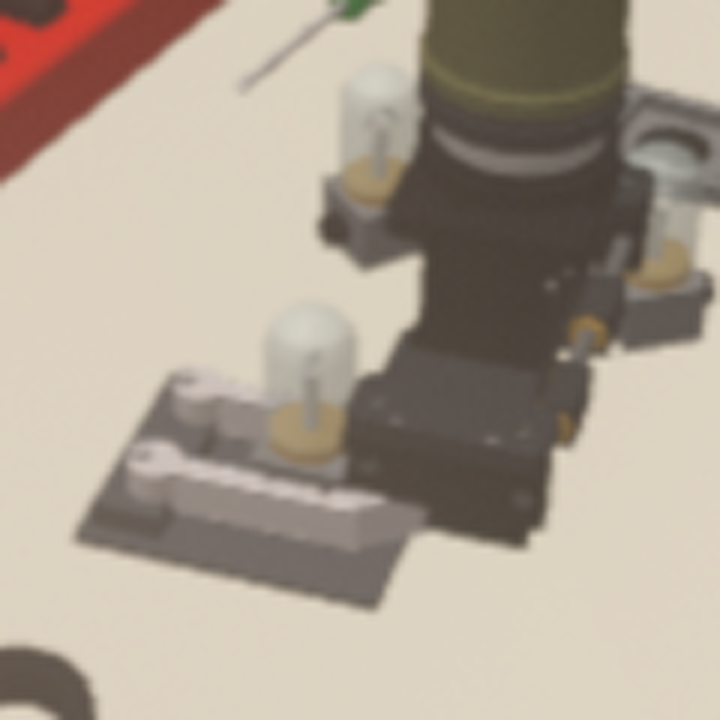

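The press is shut (opening 21 mm, about the given 23 mm), and the lamp is upright. I'll release slowly and rise.

Call:
{"api": "apply_moves", "payload": {"moves": [[[0,0,0],[0,0,0],0.2],[[0,0,0],[0,0,0],0.35],[[0,0,0],[0,0,0],0.5],[[0,0,0],[0,0,0],0.65],[[0,0,0],[0,0,0],0.8],[[0,0,0],[0,0,0],0.95],[[0,0,0],[0,0,0],1],[[0,0,0],[0,0,0],1]]}}

```text
time_s: 20.25
eef_pos: [0.4827, -0.0002, 0.0216]
orientation: [24.1, 89.9, -149.1]
wrist_force: [-0.9, -0.3, -0.2]
opening: 0.0818
```

Call:
{"api": "apply_moves", "payload": {"moves": [[[-2,0,0],[0,0,0],1],[[-5,0,0],[0,0,0],1],[[-9,0,0],[0,0,0],1],[[-12.5,0,0],[0,0,0],1],[[-12.5,0,2],[0,0,0],1],[[-12.5,0,4],[0,0,0],1],[[-12.5,0,4],[0,0,0],1]]}}

```text
time_s: 21.12
eef_pos: [0.4421, -0.0053, 0.1465]
orientation: [34.9, 89.8, -138.4]
wrist_force: [-0.1, 0.0, -0.5]
opening: 0.0867
```

```bash
python3 - <<'E'
from h import *
st()
s=snap("side",13);t=snap("top",13)
crop(s,250,200,370,320,6,"a13s.png");crop(t,270,180,400,280,6,"a13.png")
E
```

```text
t 21.1 pos [ 0.4421 -0.0053  0.1465] open 0.0867 F [-0.1  0.  -0.5] J [ 27.  -3. -29. 116.  -1.  67. -84.]
```

View pics/a13s.png

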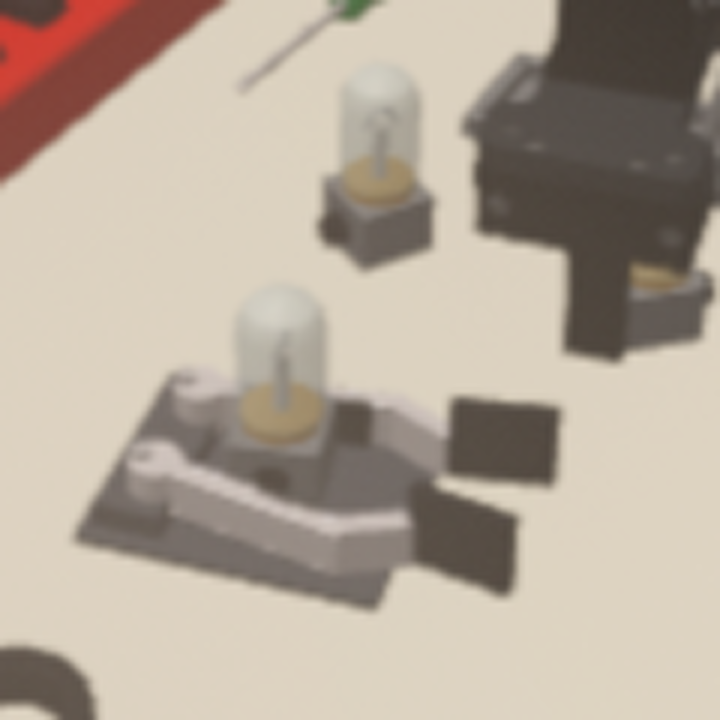

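View pics/a13.png

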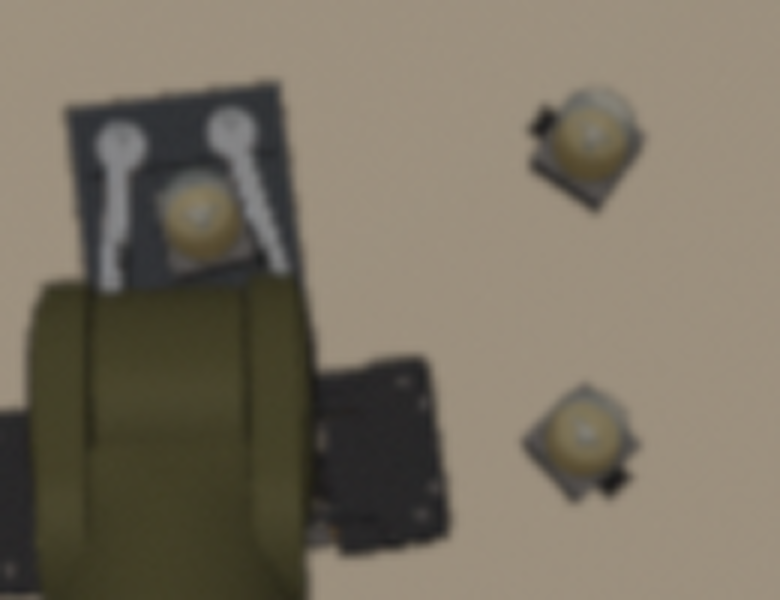

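Lamp C latched: no plunger stands proud in the top view. It slid about 10 mm toward the hinges as the jaws sprang open (top crop 203,217). I'll re-measure it.

```bash
cat >> h.py <<'E'
def gold(c,x,y,r=15,smin=62):
    f=6;x=int(round(x));y=int(round(y))
    cr=cv2.resize(c["image"][y-r:y+r,x-r:x+r],None,fx=f,fy=f,interpolation=cv2.INTER_CUBIC)
    h=cv2.cvtColor(cr,cv2.COLOR_RGB2HSV)
    m=((h[...,1]>smin)&(h[...,0]>14)&(h[...,0]<28)).astype(np.uint8)
    n,l,s_,ce=cv2.connectedComponentsWithStats(m)
    k=1+np.argmax(s_[1:,4]); cn=cv2.findContours((l==k).astype(np.uint8),cv2.RETR_EXTERNAL,cv2.CHAIN_APPROX_NONE)[0][0]
    (cx,cy),ax,an=cv2.fitEllipse(cv2.convexHull(cn))
    return ((cx+.5)/f-.5+x-r,(cy+.5)/f-.5+y-r),np.array(ax)/f
E
python3 - <<'E'
from h import *
s=load("side13");t=load("top13")
g1,x1=gold(t,270+203/6,180+217/6);g2,x2=gold(s,250+282/6,200+414/6)
p,e=tri(t,g1,s,g2);print(p.round(4),e.round(4),x1,x2,onz(t,*g1,.042)[:2],onz(s,*g2,.042)[:2])
crop(t,290,195,318,230,14,"z13.png");crop(s,280,235,320,295,9,"z13s.png")
plan([*(onz(t,*g1,.042)[:2]+onz(s,*g2,.042)[:2])/2,.1465],96.8)
E
```

```text
[0.5782 0.0031 0.0406] 0.0017 [11.58684285 12.15976461] [10.57944806 13.564092  ] [0.57709766 0.00277106] [0.57831947 0.00473295]
th now -83.3 -> -83.2: shift cm [  0.04   0.73 -13.39] turn [-0.001  0.    -0.001] | J7 -84
th now -83.3 -> 276.8: shift cm [  0.04   0.73 -13.39] turn [-0.001  0.    -0.001] | J7 -84
```

View pics/z13.png

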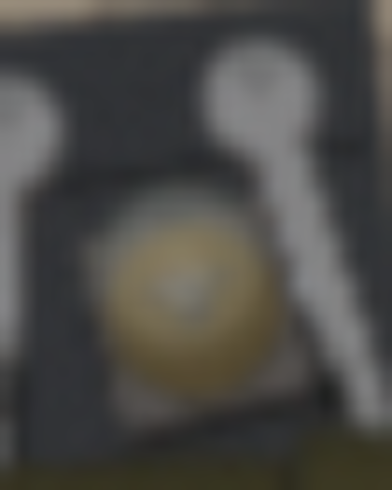

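View pics/z13s.png

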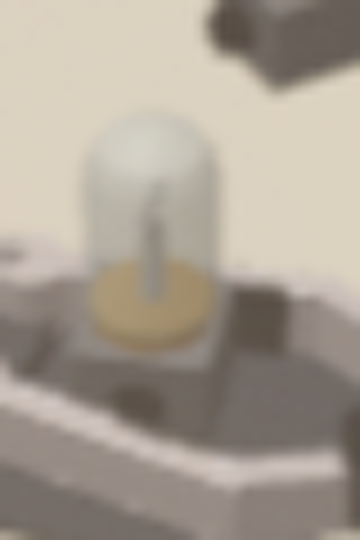

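Call:
{"api": "apply_moves", "payload": {"moves": [[[0,0.2,-3],[0,0,0],1],[[0,0.4,-7],[0,0,0],1],[[0,0.6,-11],[0,0,0],1],[[0,0.7,-13],[0,0,0],1],[[0,0.7,-13.4],[0,0,0],1],[[0,0.7,-13.4],[0,0,0],1]]}}

```text
time_s: 21.98
eef_pos: [0.5773, 0.0047, 0.1464]
orientation: [-14.5, 89.9, 172.2]
wrist_force: [1.2, -0.6, 0.0]
opening: 0.0866
```

```bash
python3 - <<'E'
from h import *
st();plan([.5777,.0038,.0475],96.8)
E
```

```text
t 22.0 pos [0.5773 0.0047 0.1464] open 0.0866 F [ 1.2 -0.6  0. ] J [ 23.  15. -30.  98.   8.  69. -92.]
th now -83.2 -> -83.2: shift cm [ 9.89  0.1  -0.04] turn [-0.001  0.001  0.   ] | J7 -92
th now -83.2 -> 276.8: shift cm [ 9.89  0.1  -0.04] turn [-0.001  0.001  0.   ] | J7 -92
```

Call:
{"api": "apply_moves", "payload": {"moves": [[[2.5,0.1,0],[0,0,0],1],[[5.5,0.1,0],[0,0,0],1],[[8,0.1,0],[0,0,0],1],[[9.4,0.1,0],[0,0,0],1],[[9.8,0.1,0],[0,0,0],1],[[9.8,0.1,0],[0,0,0],0.7],[[9.8,0.1,0],[0,0,0],0.55],[[9.8,0.1,0],[0,0,0],0.5]], "squeeze": 12}}

```text
time_s: 22.98
eef_pos: [0.5784, 0.0036, 0.0498]
orientation: [164.2, 89.9, -9.0]
wrist_force: [-0.4, 0.2, 0.1]
opening: 0.0649
```

Call:
{"api": "apply_moves", "payload": {"moves": [[[0,0,0],[0,0,0],0.4],[[0,0,0],[0,0,0],0.3],[[0,0,0],[0,0,0],0.3],[[0,0,0],[0,0,0],0.3],[[-1,0,0],[0,0,0],0.3],[[-4,0,0],[0,0,0],0.3],[[-8,0,0],[0,0,0],0.3],[[-11,0,0],[0,0,0],0.3]]}}

```text
time_s: 23.98
eef_pos: [0.5781, 0.0039, 0.1611]
orientation: [173.3, 89.9, 0.1]
wrist_force: [0.4, 0.1, -1.9]
opening: 0.0379
```

```bash
python3 - <<'E'
from h import *
st();plan([.5085,-.3075,.17],87.2)
s=snap("side",14)
crop(s,250,170,370,290,6,"a14s.png")
E
```

```text
t 24.0 pos [0.5781 0.0039 0.1611] open 0.0379 F [ 0.4  0.1 -1.9] J [ 23.  14. -30.  97.   7.  70. -92.]
th now -83.2 -> -92.8: shift cm [-0.9  30.1  10.58] turn [ 0.167 -0.001 -0.   ] | J7 -92
th now -83.2 -> 87.2: shift cm [-0.9  30.1  10.58] turn [-2.975e+00  0.000e+00 -2.000e-03] | J7 -92
th now -83.2 -> 267.2: shift cm [-0.9  30.1  10.58] turn [ 0.167 -0.001 -0.   ] | J7 -92
```

View pics/a14s.png

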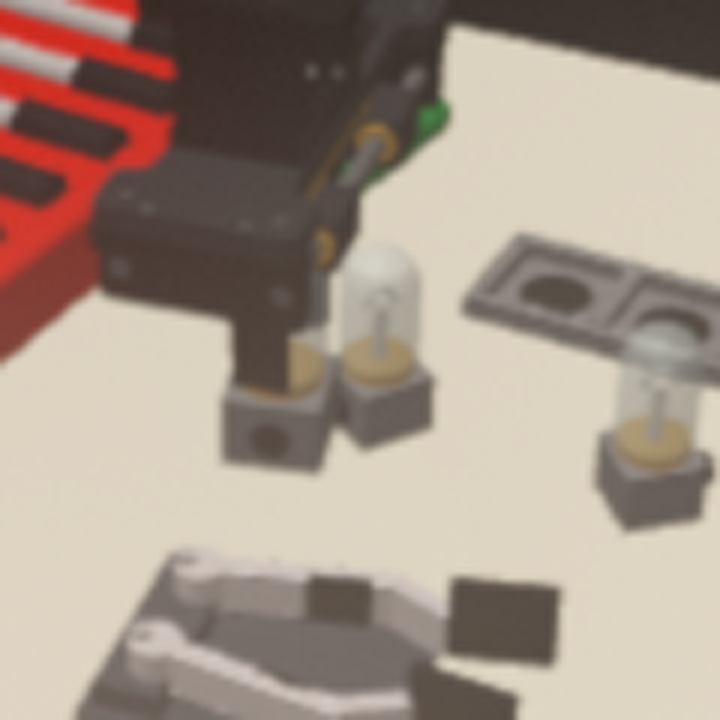

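The plunger is flush (side crop 270,440), so lamp C is latched. I'll estimate its yaw from the front bottom edge.

```bash
python3 - <<'E'
from h import *
s=load("side14")
P=lambda q:(250+(q[0]+.5)/6-.5,170+(q[1]+.5)/6-.5)
z=.1195
a,b=onz(s,*P((224,463)),z),onz(s,*P((320,473)),z);d=(a-b)[:2];print("bottom edge",np.hypot(*d),np.degrees(np.arctan2(d[1],d[0])), (a+b)/2)
a,b=onz(s,*P((222,396)),z+.032),onz(s,*P((328,407)),z+.032);d=(a-b)[:2];print("top edge",np.hypot(*d),np.degrees(np.arctan2(d[1],d[0])),(a+b)/2)
s=load("side8");P=lambda q:(220+(q[0]+.5)/5-.5,200+(q[1]+.5)/5-.5);z=.1492-.0416
a,b=onz(s,*P((363,264)),z),onz(s,*P((440,274)),z);d=(a-b)[:2];print("ref at 6.8:",np.hypot(*d),np.degrees(np.arctan2(d[1],d[0])))
E
```

```text
bottom edge 0.03761653566219447 15.188571338283571 [0.57352353 0.02299548 0.1195    ]
top edge 0.04075658111698013 14.975832009735914 [0.5720227  0.02323608 0.1515    ]
ref at 6.8: 0.036510635125770824 12.960471036798872
```

```bash
python3 - <<'E'
from h import *
t=load("top5");s=load("side5")
def dk(c,x,y,r=9,f=6):
    cr=cv2.resize(c["image"][y-r:y+r,x-r:x+r],None,fx=f,fy=f,interpolation=cv2.INTER_CUBIC)
    v=cv2.cvtColor(cr,cv2.COLOR_RGB2HSV)[...,2];th=(v.min()+np.median(v))/2
    n,l,st_,ce=cv2.connectedComponentsWithStats((v<th).astype(np.uint8));k=1+np.argmax(st_[1:,4])
    return ((ce[k][0]+.5)/f-.5+x-r,(ce[k][1]+.5)/f-.5+y-r),st_[k][4]/f/f
for a,b in(((688,102),(382,47)),((688,160),(430,62)),((687,219),(482,75))):
    g,n=dk(t,int(150+a[0]/2.6),int(180+a[1]/2.6))
    print(np.round(g,1),n,onz(t,*g,.004)[:2].round(4), onz(s,190+b[0]/2.5,200+b[1]/2.5,.004)[:2].round(4))
st();plan([.573,-.310,.17],82.8)
E
```

```text
[414.4 219. ] 116.55555555555556 [ 0.5728 -0.3108] [ 0.5719 -0.3115]
[414.1 241.4] 117.1111111111111 [ 0.509  -0.3078] [ 0.5084 -0.3051]
[413.8 263.9] 118.80555555555556 [ 0.4451 -0.3048] [ 0.444 -0.305]
t 24.0 pos [0.5804 0.0041 0.1653] open 0.0377 F [2.2 0.8 1. ] J [ 23.  14. -30.  97.   7.  70. -92.]
th now -83.2 -> -97.2: shift cm [-0.46 31.1   4.44] turn [ 0.244 -0.008 -0.001] | J7 -92
th now -83.2 -> 82.8: shift cm [-0.46 31.1   4.44] turn [-2.898e+00  1.000e-03 -1.100e-02] | J7 -92
th now -83.2 -> 262.8: shift cm [-0.46 31.1   4.44] turn [ 0.244 -0.008 -0.001] | J7 -92
```

Call:
{"api": "apply_moves", "payload": {"moves": [[[-2,0,0],[0,0,0],0.3],[[-3,3,0.4],[0.02,0,0],0.3],[[-3,8,1.2],[0.06,0,0],0.3],[[-3,13,1.9],[0.1,0,0],0.3],[[-3,18,2.6],[0.14,0,0],0.3],[[-3,23,3.4],[0.18,0,0],0.3],[[-3,27.5,4],[0.21,0,0],0.3],[[-3,30.5,4.4],[0.24,0,0],0.3]]}}

```text
time_s: 25.02
eef_pos: [0.5688, -0.307, 0.1883]
orientation: [1.1, 89.9, 173.9]
wrist_force: [0.0, -0.1, -2.2]
opening: 0.0379
```

Call:
{"api": "apply_moves", "payload": {"moves": [[[2,0.5,0],[0,0,0],0.3],[[5,0.5,0],[0,0,0],0.3],[[6,0.5,0],[0,0,0],0.3],[[6,0.5,0],[0,0,0],0.3]]}}

```text
time_s: 25.52
eef_pos: [0.5692, -0.3074, 0.1279]
orientation: [-37.1, 89.8, 136.0]
wrist_force: [-0.3, 0.4, -2.2]
opening: 0.0377
```

```bash
python3 - <<'E'
from h import *
st();plan([.5725,-.310,.046],82.8)
s=snap("side",15)
crop(s,300,130,420,250,6,"a15s.png")
E
```

```text
t 25.5 pos [ 0.5692 -0.3074  0.1279] open 0.0377 F [-0.3  0.4 -2.2] J [ 40.  22. -18.  90.   7.  69. -76.]
th now -96.9 -> -97.2: shift cm [ 8.19  0.23 -0.37] turn [0.006 0.002 0.002] | J7 -76
th now -96.9 -> 262.8: shift cm [ 8.19  0.23 -0.37] turn [0.006 0.002 0.002] | J7 -76
```

View pics/a15s.png

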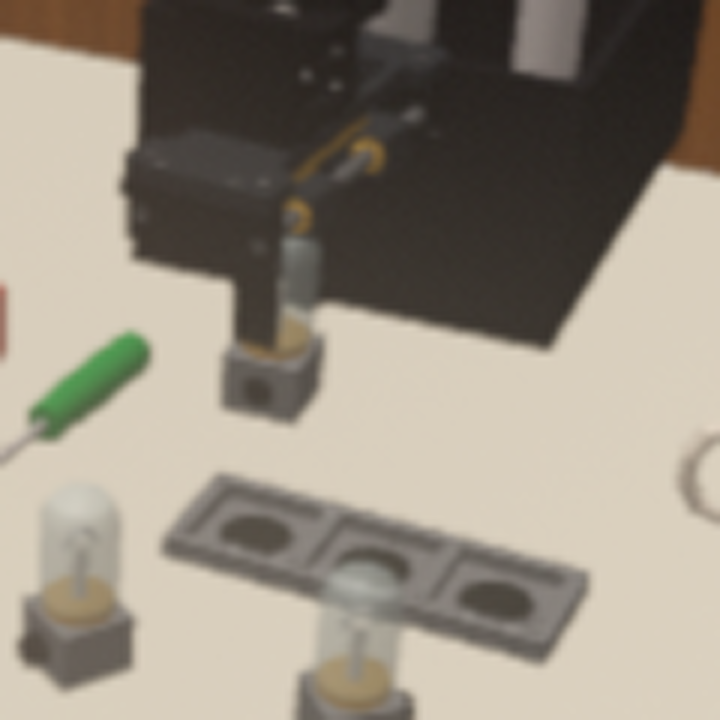

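```bash
python3 - <<'E'
from h import *
s=load("side15")
P=lambda q:(300+(q[0]+.5)/6-.5,130+(q[1]+.5)/6-.5)
for z,u,v in((.086,(224,408),(297,421)),(.118,(224,352),(302,366)),(.086,(297,421),(320,368)),(.014,(163,543),(545,655))):
    a,b=onz(s,*P(u),z),onz(s,*P(v),z);d=(a-b)[:2];print(np.hypot(*d).round(4),np.degrees(np.arctan2(d[1],d[0])).round(1))
E
```

```text
0.0364 5.7
0.0384 5.0
0.0545 97.6
0.1994 -3.6
```

Lamp C is level, about 8° off the tray's axis. I'll turn by that and lower it into the far pocket.

Call:
{"api": "apply_moves", "payload": {"moves": [[[1,0.2,-0.4],[0.07,0,0],0.3],[[3,0.2,-0.4],[0.14,0,0],0.3],[[5,0.2,-0.4],[0.14,0,0],0.3],[[6,0.2,-0.4],[0.14,0,0],0.3],[[6.3,0.2,-0.4],[0.14,0,0],0.3],[[6.3,0.2,-0.4],[0.14,0,0],0.3]]}}

```text
time_s: 26.32
eef_pos: [0.5734, -0.312, 0.0664]
orientation: [166.7, 90.0, -28.3]
wrist_force: [-0.9, -0.3, -2.2]
opening: 0.0377
```

```bash
python3 - <<'E'
from h import *
st();plan([.5725,-.310,.046],74.8)
s=snap("side",16)
crop(s,300,130,420,250,6,"a16s.png")
E
```

```text
t 26.3 pos [ 0.5734 -0.312   0.0664] open 0.0377 F [-0.9 -0.3 -2.2] J [ 39.  26. -16.  92.   8.  63. -84.]
th now -105.0 -> -105.2: shift cm [ 2.04 -0.17  0.14] turn [ 0.003 -0.001 -0.   ] | J7 -84
th now -105.0 -> 254.8: shift cm [ 2.04 -0.17  0.14] turn [ 0.003 -0.001 -0.   ] | J7 -84
```

View pics/a16s.png

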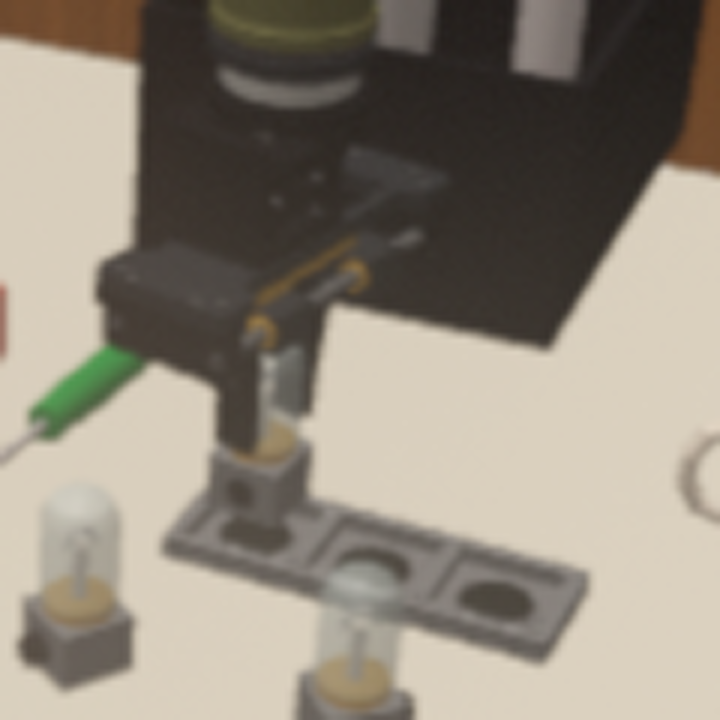

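Aligned above the far pocket. I'll lower gently.

Call:
{"api": "apply_moves", "payload": {"moves": [[[0.5,-0.2,0.1],[0,0,0],0.3],[[1,-0.2,0.1],[0,0,0],0.3],[[1.4,-0.2,0.1],[0,0,0],0.3],[[1.65,-0.2,0.1],[0,0,0],0.3],[[1.8,-0.2,0.1],[0,0,0],0.3],[[1.9,-0.2,0.1],[0,0,0],0.3],[[1.9,-0.2,0.1],[0,0,0],0.3]]}}

```text
time_s: 27.25
eef_pos: [0.5728, -0.3097, 0.0472]
orientation: [161.0, 90.0, -34.0]
wrist_force: [0.2, 0.7, -1.8]
opening: 0.0373
```

Call:
{"api": "apply_moves", "payload": {"moves": [[[0.05,0,0],[0,0,0],0.3],[[0.1,0,0],[0,0,0],0.3],[[0.1,0,0],[0,0,0],0.3]]}}

```text
time_s: 27.62
eef_pos: [0.573, -0.3099, 0.047]
orientation: [153.3, 89.9, -41.7]
wrist_force: [-1.7, 0.3, 5.5]
opening: 0.0372
```

```bash
python3 - <<'E'
from h import *
st()
s=snap("side",17)
crop(s,300,130,420,250,6,"a17s.png")
E
```

```text
t 27.6 pos [ 0.573  -0.3099  0.047 ] open 0.0372 F [-1.7  0.3  5.5] J [ 39.  27. -16.  93.   8.  61. -85.]
```

View pics/a17s.png

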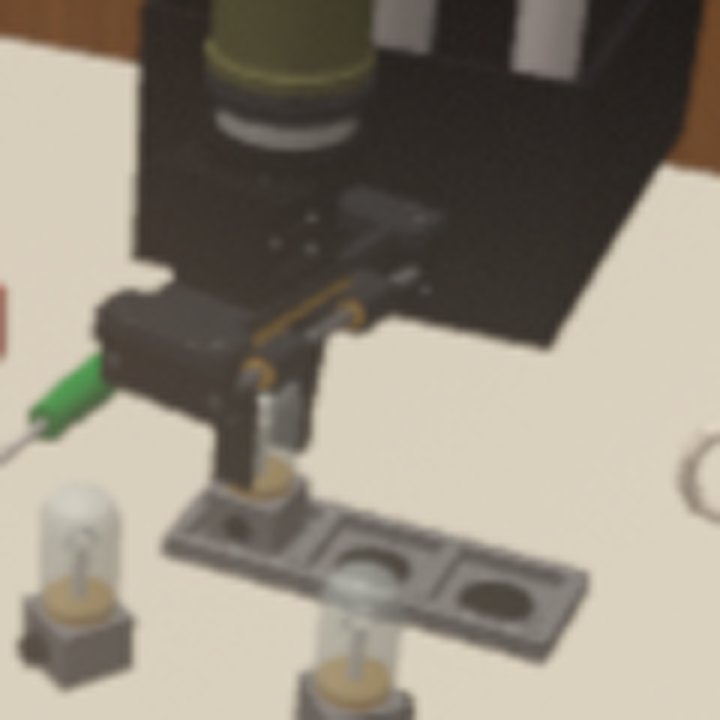

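Contact at TCP z=0.047, which matches the pocket floor and not the rim. I'll release and rise.

Call:
{"api": "apply_moves", "payload": {"moves": [[[0.05,0,0],[0,0,0],0.45],[[0.05,0,0],[0,0,0],0.55],[[0.05,0,0],[0,0,0],0.7],[[0.05,0,0],[0,0,0],0.8],[[-2,0,0],[0,0,0],0.8],[[-6,0,0],[0,0,0],0.8],[[-11,0,0],[0,0,0],1],[[-11,-4,0],[0,0,0],1]]}}

```text
time_s: 28.68
eef_pos: [0.585, -0.2767, 0.1632]
orientation: [156.7, 89.3, -38.8]
wrist_force: [0.7, 0.6, -0.8]
opening: 0.0816
```

Call:
{"api": "apply_moves", "payload": {"moves": [[[0,-5,0],[0,0,0],1],[[0,-10,0],[0,0,0],1],[[0,-15,0],[0,0,0],1],[[0,-19,0],[0,0,0],1],[[0,-20,0],[0,0,0],1],[[0,-20,0],[0,0,0],1]]}}

```text
time_s: 29.42
eef_pos: [0.6352, -0.078, 0.157]
orientation: [154.5, 89.9, -40.4]
wrist_force: [-0.5, 0.7, -0.6]
opening: 0.0869
```

```bash
python3 - <<'E'
from h import *
st()
s=snap("side",18);t=snap("top",18)
crop(s,290,170,410,260,6,"a18s.png");crop(t,340,180,440,290,6,"a18.png")
for n,a,b in (("A",(368,204),(313,230)),("B",(368,254),(358.5,243.4))):
    g1,_=gold(t,*a);g2,_=gold(s,*b);print(n,np.round(g1,1),np.round(g2,1))
E
```

```text
t 29.4 pos [ 0.6352 -0.078   0.157 ] open 0.0869 F [-0.5  0.7 -0.6] J [  23.   21.  -23.   89.    8.   72. -106.]
A [355.5 206.1] [312.7 229.8]
B [357.  253.5] [358.6 243.4]
```

View pics/a18s.png

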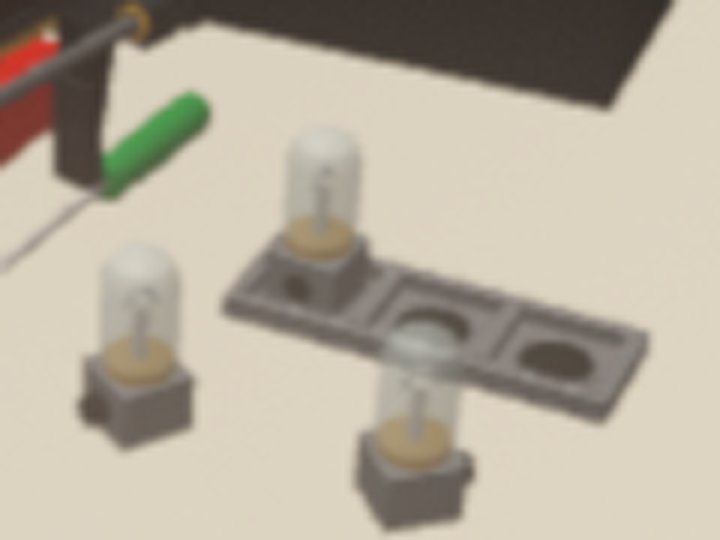

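View pics/a18.png

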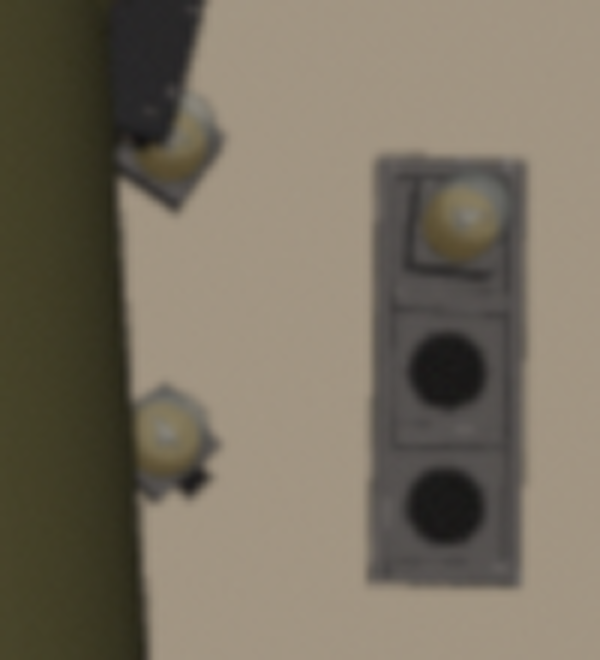

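Lamp C stands in the far pocket, plunger flush (side crop 320,240). Lamps A and B are unmoved in the side view; the top-view gold readings were spoiled by the arm. Now lamp B.

```bash
python3 - <<'E'
from h import *
plan([.4751,-.169,.155],-139.3)
E
```

```text
th now -105.2 -> -319.3: shift cm [ 0.16 12.72 13.08] turn [-2.546e+00  2.000e-03 -1.000e-03] | J7 -106
th now -105.2 -> -139.3: shift cm [ 0.16 12.72 13.08] turn [ 0.596 -0.001 -0.001] | J7 -106
th now -105.2 -> 40.7: shift cm [ 0.16 12.72 13.08] turn [-2.546e+00  2.000e-03 -1.000e-03] | J7 -106
```

Call:
{"api": "apply_moves", "payload": {"moves": [[[0,3,3],[0.12,0,0],1],[[0,6,6],[0.24,0,0],1],[[0,9,9.5],[0.38,0,0],1],[[0,11.5,12],[0.5,0,0],1],[[0,12.7,13.1],[0.6,0,0],1],[[0,12.7,13.1],[0.6,0,0],1],[[0,12.7,13.1],[0.6,0,0],1]]}}

```text
time_s: 30.4
eef_pos: [0.4759, -0.1669, 0.1563]
orientation: [-134.0, 90.0, -3.3]
wrist_force: [0.0, -0.4, 0.7]
opening: 0.087
```

```bash
python3 - <<'E'
from h import *
st();plan([.4751,-.169,.041],-139.3)
s=snap("side",19)
crop(s,300,170,420,270,6,"a19s.png");print(proj(s,state()["eef_pos"]), gold(s,358.5,243.4,12))
E
```

```text
t 30.4 pos [ 0.4759 -0.1669  0.1563] open 0.0870 F [ 0.  -0.4  0.7] J [  32.    4.  -16.  108.    1.   68. -124.]
th now -139.4 -> -139.3: shift cm [11.53  0.21 -0.1 ] turn [-0.001 -0.001  0.001] | J7 -124
[362.07138594 205.09174795] ((358.5531921386719, 243.43860880533853), array([ 9.13084475, 12.24609121]))
```

View pics/a19s.png

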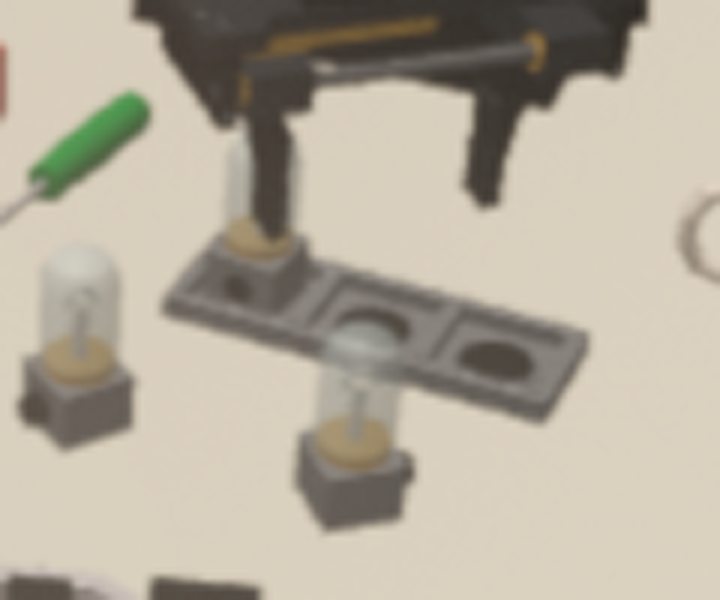

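Fingers straddle lamp B's axis (tips at side crop 270,238 and 485,205; lamp at 355,440). I'll descend and grip.

Call:
{"api": "apply_moves", "payload": {"moves": [[[2,0.2,-0.1],[0,0,0],1],[[5,0.2,-0.1],[0,0,0],1],[[8,0.2,-0.1],[0,0,0],1],[[10.3,0.2,-0.1],[0,0,0],1],[[11.3,0.2,-0.1],[0,0,0],1],[[11.5,0.2,-0.1],[0,0,0],1],[[11.5,0.2,-0.1],[0,0,0],0.7],[[11.5,0.2,-0.1],[0,0,0],0.55]], "squeeze": 12}}

```text
time_s: 31.45
eef_pos: [0.4754, -0.1689, 0.042]
orientation: [-156.1, 89.9, -25.5]
wrist_force: [-0.2, -0.3, -0.7]
opening: 0.0746
```

Call:
{"api": "apply_moves", "payload": {"moves": [[[0,0,0],[0,0,0],0.45],[[0,0,0],[0,0,0],0.4],[[0,0,0],[0,0,0],0.3],[[0,0,0],[0,0,0],0.3],[[0,0,0],[0,0,0],0.3]]}}

```text
time_s: 32.08
eef_pos: [0.4747, -0.1686, 0.0411]
orientation: [-147.7, 90.0, -17.1]
wrist_force: [0.5, 0.7, 0.1]
opening: 0.0378
```

```bash
python3 - <<'E'
from h import *
st()
s=snap("side",20);a=load("side19")
crop(s,320,190,420,270,7,"a20s.png")
print(np.abs(s["image"].astype(int)-a["image"])[248:260,345:370].mean())
E
```

```text
t 32.1 pos [ 0.4747 -0.1686  0.0411] open 0.0378 F [0.5 0.7 0.1] J [  31.   11.  -16.  115.    4.   55. -126.]
1.4211111111111112
```

View pics/a20s.png

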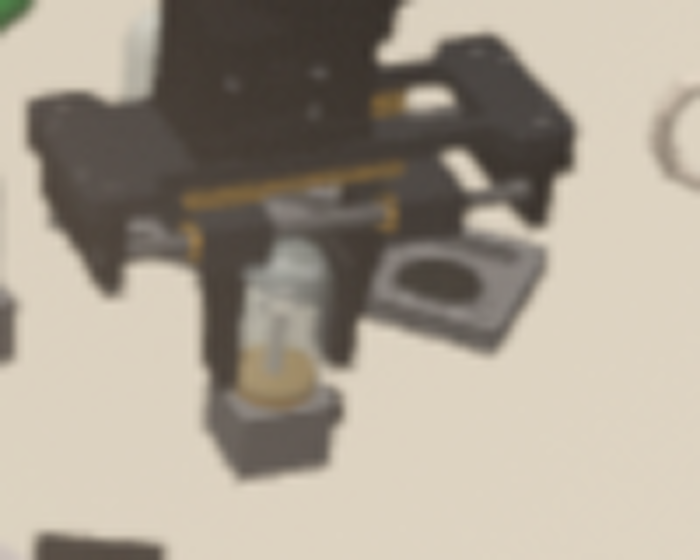

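Call:
{"api": "apply_moves", "payload": {"moves": [[[-0.5,0,0],[0,0,0],0.3],[[-3,0,0],[0,0,0],0.3],[[-6,0,0],[0,0,0],0.3],[[-9.5,0,0],[0,0,0],0.3],[[-12,0,0],[0,0,0],0.3],[[-12,0,0],[0,0,0],0.3]]}}

```text
time_s: 32.88
eef_pos: [0.4758, -0.1691, 0.1629]
orientation: [-155.5, 89.8, -24.9]
wrist_force: [0.3, -0.4, -2.3]
opening: 0.0382
```

```bash
python3 - <<'E'
from h import *
st();plan([.560,.0145,.155],96.8)
E
```

```text
t 32.9 pos [ 0.4758 -0.1691  0.1629] open 0.0382 F [ 0.3 -0.4 -2.3] J [  32.    4.  -16.  108.    1.   69. -124.]
th now -139.4 -> -83.2: shift cm [  0.79 -18.34   8.47] turn [-0.981 -0.004 -0.   ] | J7 -124
th now -139.4 -> 96.8: shift cm [  0.79 -18.34   8.47] turn [ 2.161 -0.     0.005] | J7 -124
th now -139.4 -> 276.8: shift cm [  0.79 -18.34   8.47] turn [-0.981 -0.004 -0.   ] | J7 -124
```

Call:
{"api": "apply_moves", "payload": {"moves": [[[0,-2,1],[-0.12,0,0],0.3],[[0,-5,2.3],[-0.28,0,0],0.3],[[0,-8.5,4],[-0.45,0,0],0.3],[[0,-12,5.5],[-0.62,0,0],0.3],[[0,-15.5,7.1],[-0.8,0,0],0.3],[[0.4,-17.8,8.2],[-0.94,0,0],0.3],[[0.7,-18.3,8.5],[-0.98,0,0],0.3],[[0.7,-18.3,8.5],[-0.98,0,0],0.3]]}}

```text
time_s: 33.88
eef_pos: [0.5571, 0.0142, 0.1525]
orientation: [4.0, 89.8, -169.4]
wrist_force: [0.2, -0.7, -1.5]
opening: 0.0378
```

```bash
python3 - <<'E'
from h import *
st();plan([.560,.0145,.06],96.8)
s=snap("side",21)
crop(s,240,190,350,310,6,"a21s.png")
E
```

```text
t 33.9 pos [0.5571 0.0142 0.1525] open 0.0378 F [ 0.2 -0.7 -1.5] J [ 21.  12. -28. 101.   6.  69. -92.]
th now -83.3 -> -83.2: shift cm [ 9.25  0.   -0.32] turn [-0.003  0.003 -0.   ] | J7 -92
th now -83.3 -> 276.8: shift cm [ 9.25  0.   -0.32] turn [-0.003  0.003 -0.   ] | J7 -92
```

View pics/a21s.png

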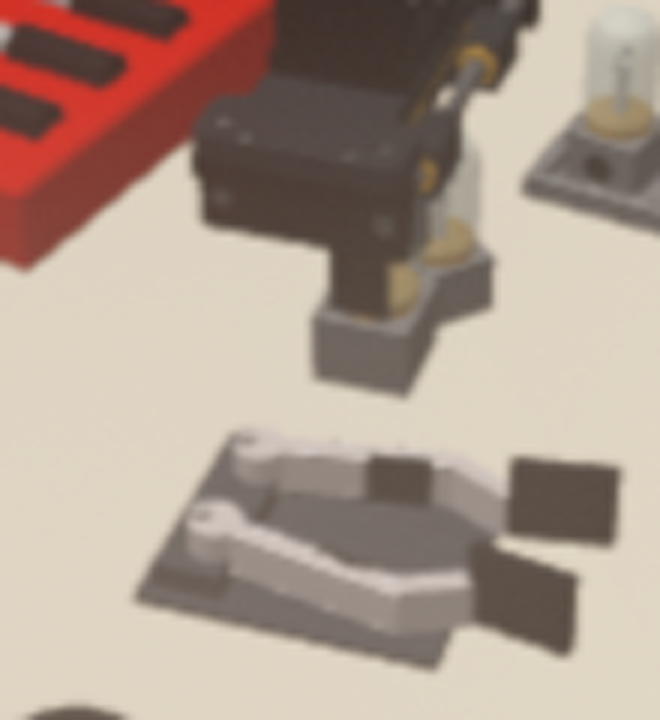

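Lamp B is upright over the press, plunger to −y and hidden behind. I'll lower to 12 mm above the seat.

Call:
{"api": "apply_moves", "payload": {"moves": [[[2,0,-0.2],[0,0,0],0.3],[[4.5,0,-0.3],[0,0,0],0.3],[[6.8,0,-0.3],[0,0,0],0.3],[[8.4,0,-0.3],[0,0,0],0.3],[[9.1,0,-0.3],[0,0,0],0.3],[[9.2,0,-0.3],[0,0,0],0.3],[[9.2,0,-0.3],[0,0,0],0.3]]}}

```text
time_s: 34.8
eef_pos: [0.5618, 0.0154, 0.0628]
orientation: [166.9, 89.9, -6.4]
wrist_force: [-0.8, -0.2, -2.1]
opening: 0.038
```

```bash
python3 - <<'E'
from h import *
st();plan([.560,.0145,.047],96.8)
s=snap("side",22)
crop(s,250,230,360,320,7,"a22s.png")
E
```

```text
t 34.8 pos [0.5618 0.0154 0.0628] open 0.0380 F [-0.8 -0.2 -2.1] J [ 20.  18. -28. 105.   9.  59. -95.]
th now -83.3 -> -83.2: shift cm [1.57 0.06 0.19] turn [-0.001 -0.001 -0.   ] | J7 -95
th now -83.3 -> 276.8: shift cm [1.57 0.06 0.19] turn [-0.001 -0.001 -0.   ] | J7 -95
```

View pics/a22s.png

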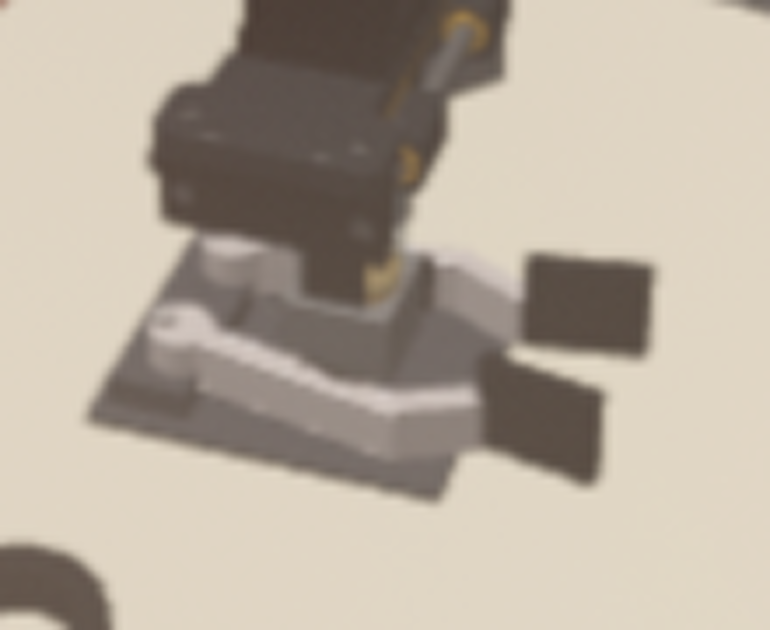

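The lamp hangs between the arms, clear of both.

Call:
{"api": "apply_moves", "payload": {"moves": [[[0.5,0.1,0.2],[0,0,0],0.3],[[1,0.1,0.2],[0,0,0],0.3],[[1.3,0.1,0.2],[0,0,0],0.3],[[1.45,0.1,0.2],[0,0,0],0.3],[[1.55,0.1,0.2],[0,0,0],0.3],[[1.55,0.1,0.2],[0,0,0],0.3]]}}

```text
time_s: 35.6
eef_pos: [0.5593, 0.0142, 0.0471]
orientation: [65.9, 90.0, -107.3]
wrist_force: [-4.0, -0.4, 4.5]
opening: 0.0377
```

Call:
{"api": "apply_moves", "payload": {"moves": [[[0,0,0],[0,0,0],0.45],[[0,0,0],[0,0,0],0.5],[[0,0,0],[0,0,0],0.6],[[0,0,0],[0,0,0],0.75],[[-1,0,0],[0,0,0],0.8],[[-4,0,0],[0,0,0],0.8],[[-8,0,0],[0,0,0],0.9],[[-10,0,0],[0,0,0],1]]}}

```text
time_s: 36.6
eef_pos: [0.5607, 0.0144, 0.1497]
orientation: [170.0, 89.8, -3.2]
wrist_force: [-0.9, 0.9, -0.1]
opening: 0.0813
```

```bash
python3 - <<'E'
from h import *
st();plan([.484,.0003,.147],96.8)
s=snap("side",23)
crop(s,250,220,360,320,7,"a23s.png")
E
```

```text
t 36.6 pos [0.5607 0.0144 0.1497] open 0.0813 F [-0.9  0.9 -0.1] J [ 21.  12. -28. 101.   6.  68. -92.]
th now -83.2 -> -83.2: shift cm [0.24 0.5  7.78] turn [-0.001 -0.004 -0.001] | J7 -92
th now -83.2 -> 276.8: shift cm [0.24 0.5  7.78] turn [-0.001 -0.004 -0.001] | J7 -92
```

View pics/a23s.png

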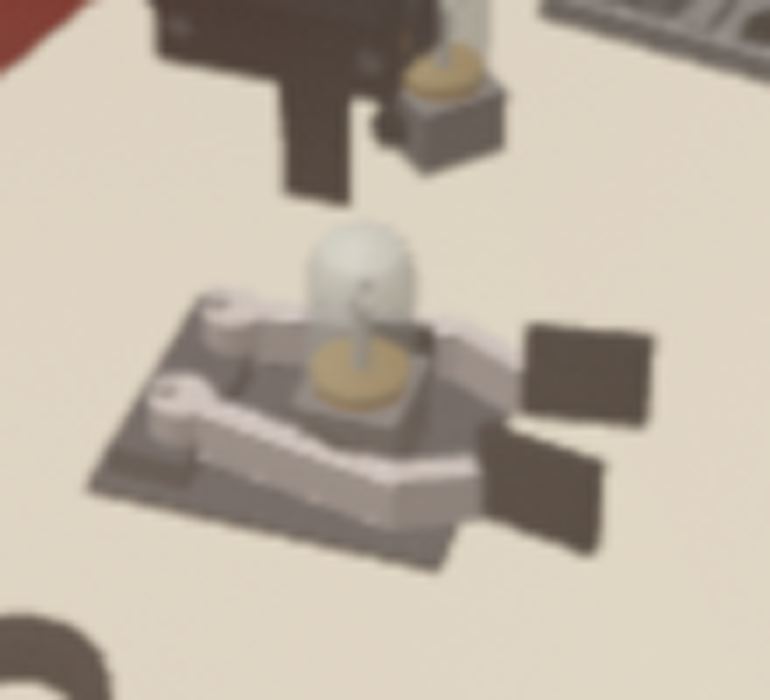

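Lamp B stands upright in the press (side crop 360,370). Over to the handles.

Call:
{"api": "apply_moves", "payload": {"moves": [[[0,0.1,1.5],[0,0,0],1],[[0,0.3,4.5],[0,0,0],1],[[0,0.5,7],[0,0,0],1],[[0.2,0.5,7.8],[0,0,0],1],[[0.2,0.5,7.8],[0,0,0],1],[[0.2,0.5,7.8],[0,0,0],1]]}}

```text
time_s: 37.4
eef_pos: [0.4829, 0.0002, 0.1444]
orientation: [-133.1, 90.0, 53.6]
wrist_force: [-0.0, -0.2, 0.4]
opening: 0.0872
```

```bash
python3 - <<'E'
from h import *
st();plan([.484,.0003,.022],96.8)
E
```

```text
t 37.4 pos [4.829e-01 2.000e-04 1.444e-01] open 0.0872 F [-0.  -0.2  0.4] J [ 25.   3. -28. 111.   1.  67. -87.]
th now -83.2 -> -83.2: shift cm [ 1.224e+01  1.000e-02 -1.000e-01] turn [-0.001 -0.     0.   ] | J7 -87
th now -83.2 -> 276.8: shift cm [ 1.224e+01  1.000e-02 -1.000e-01] turn [-0.001 -0.     0.   ] | J7 -87
```

Call:
{"api": "apply_moves", "payload": {"moves": [[[3,0,-0.1],[0,0,0],1],[[6,0,-0.1],[0,0,0],1],[[8.5,0,-0.1],[0,0,0],1],[[10.5,0,-0.1],[0,0,0],1],[[11.8,0,-0.1],[0,0,0],1],[[12.2,0,-0.1],[0,0,0],1],[[12.2,0,-0.1],[0,0,0],1]], "squeeze": 30}}

```text
time_s: 38.28
eef_pos: [0.4838, 0.0002, 0.0227]
orientation: [-172.8, 90.0, 14.0]
wrist_force: [1.0, 0.1, 1.0]
opening: 0.0872
```

Call:
{"api": "apply_moves", "payload": {"moves": [[[0,0,0],[0,0,0],0.7],[[0,0,0],[0,0,0],0.6],[[0,0,0],[0,0,0],0.5],[[0,0,0],[0,0,0],0.4],[[0,0,0],[0,0,0],0.3],[[0,0,0],[0,0,0],0.2],[[0,0,0],[0,0,0],0.2],[[0,0,0],[0,0,0],0.2]]}}

```text
time_s: 39.28
eef_pos: [0.4842, 0.0007, 0.0229]
orientation: [-164.4, 89.9, 22.3]
wrist_force: [0.7, 4.6, 4.3]
opening: 0.0207
```

Call:
{"api": "apply_moves", "payload": {"moves": [[[0,0,0],[0,0,0],0.2],[[0,0,0],[0,0,0],0.28],[[0,0,0],[0,0,0],0.33],[[0,0,0],[0,0,0],0.38],[[0,0,0],[0,0,0],0.44],[[0,0,0],[0,0,0],0.5],[[0,0,0],[0,0,0],0.56],[[0,0,0],[0,0,0],0.62]]}}

```text
time_s: 40.28
eef_pos: [0.4834, -0.0002, 0.0224]
orientation: [59.2, 90.0, -114.0]
wrist_force: [0.7, 2.7, 2.7]
opening: 0.0511
```

Call:
{"api": "apply_moves", "payload": {"moves": [[[0,0,0],[0,0,0],0.7],[[0,0,0],[0,0,0],0.8],[[0,0,0],[0,0,0],0.9],[[0,0,0],[0,0,0],1],[[0,0,0],[0,0,0],1]]}}

```text
time_s: 40.9
eef_pos: [0.4823, -0.0008, 0.022]
orientation: [22.6, 89.9, -150.7]
wrist_force: [-0.2, -1.0, 0.2]
opening: 0.0851
```

Call:
{"api": "apply_moves", "payload": {"moves": [[[-2,0,0],[0,0,0],1],[[-5,0,0],[0,0,0],1],[[-9,0,0],[0,0,0],1],[[-12.5,0,0],[0,0,0],1],[[-12.5,0,2],[0,0,0],1],[[-12.5,0,4],[0,0,0],1],[[-12.5,0,4],[0,0,0],1]]}}

```text
time_s: 41.78
eef_pos: [0.4423, -0.0055, 0.1472]
orientation: [41.6, 89.9, -131.7]
wrist_force: [-0.8, -0.6, 0.4]
opening: 0.0871
```

```bash
python3 - <<'E'
from h import *
st()
s=snap("side",24);t=snap("top",24)
crop(s,250,200,370,320,6,"a24s.png");crop(t,280,185,330,245,10,"a24.png")
E
```

```text
t 41.8 pos [ 0.4423 -0.0055  0.1472] open 0.0871 F [-0.8 -0.6  0.4] J [ 26.  -3. -28. 116.  -1.  67. -84.]
```

View pics/a24s.png

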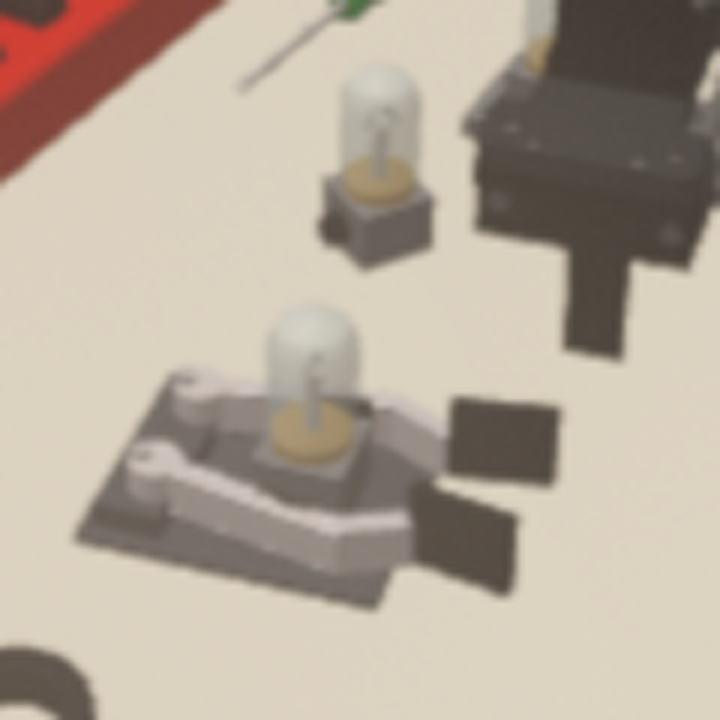

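View pics/a24.png

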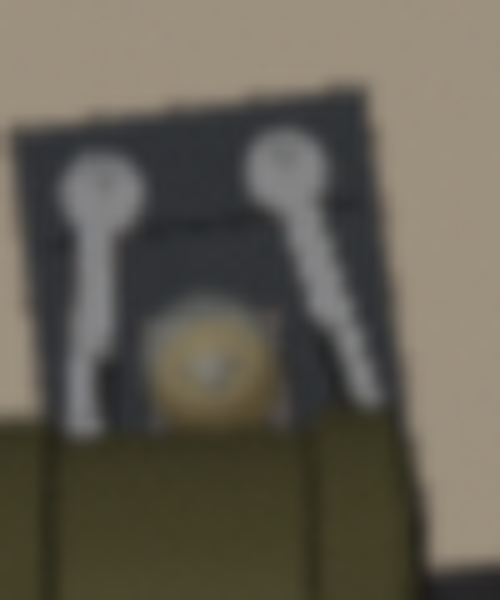

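The slow release left lamp B in place (side crop 312,433). I'll measure and pick it up.

```bash
python3 - <<'E'
from h import *
s=load("side24");t=load("top24")
g2,x2=gold(s,250+312/6,200+433/6);p=onz(s,*g2,.042)[:2];print(g2,x2,p)
# bias top/side: use side minus half of usual 2 mm y diff
p=p+[-.0005,-.001];print(p)
plan([*p,.147],96.8)
E
```

```text
(301.56318791707355, 271.68985239664715) [10.89757156 13.69864782] [0.56169306 0.01088516]
[0.56119306 0.00988516]
th now -83.3 -> -83.2: shift cm [  0.05  -0.1  -11.82] turn [-0.001 -0.    -0.001] | J7 -84
th now -83.3 -> 276.8: shift cm [  0.05  -0.1  -11.82] turn [-0.001 -0.    -0.001] | J7 -84
```

Call:
{"api": "apply_moves", "payload": {"moves": [[[0,0,-3],[0,0,0],1],[[0,0,-6.5],[0,0,0],1],[[0,-0.1,-10],[0,0,0],1],[[0,-0.1,-11.5],[0,0,0],1],[[0,-0.1,-11.8],[0,0,0],1],[[0,-0.1,-11.8],[0,0,0],1]]}}

```text
time_s: 42.62
eef_pos: [0.56, 0.0102, 0.1472]
orientation: [5.2, 89.9, -168.0]
wrist_force: [0.5, -0.3, 1.0]
opening: 0.087
```

```bash
python3 - <<'E'
from h import *
st();plan([.5612,.0099,.0475],96.8)
E
```

```text
t 42.6 pos [0.56   0.0102 0.1472] open 0.0870 F [ 0.5 -0.3  1. ] J [ 22.  13. -29. 101.   7.  68. -92.]
th now -83.2 -> -83.2: shift cm [ 9.97  0.04 -0.13] turn [-0.001  0.001 -0.   ] | J7 -92
th now -83.2 -> 276.8: shift cm [ 9.97  0.04 -0.13] turn [-0.001  0.001 -0.   ] | J7 -92
```

Call:
{"api": "apply_moves", "payload": {"moves": [[[2.5,0,-0.1],[0,0,0],1],[[5.5,0,-0.1],[0,0,0],1],[[8,0,-0.1],[0,0,0],1],[[9.4,0,-0.1],[0,0,0],1],[[9.9,0,-0.1],[0,0,0],1],[[9.9,0,-0.1],[0,0,0],0.7],[[9.9,0,-0.1],[0,0,0],0.55],[[9.9,0,-0.1],[0,0,0],0.5]], "squeeze": 12}}

```text
time_s: 43.62
eef_pos: [0.5623, 0.0104, 0.0493]
orientation: [163.2, 89.9, -10.0]
wrist_force: [-0.2, 0.1, -0.0]
opening: 0.065
```

Call:
{"api": "apply_moves", "payload": {"moves": [[[0,0,0],[0,0,0],0.4],[[0,0,0],[0,0,0],0.3],[[0,0,0],[0,0,0],0.3],[[0,0,0],[0,0,0],0.3],[[-1,0,0],[0,0,0],0.3],[[-4,0,0],[0,0,0],0.3],[[-8,0,0],[0,0,0],0.3],[[-12,0,0],[0,0,0],0.3]]}}

```text
time_s: 44.62
eef_pos: [0.5613, 0.0106, 0.1698]
orientation: [-16.3, 90.0, 170.5]
wrist_force: [-0.2, -0.1, -1.3]
opening: 0.038
```

```bash
python3 - <<'E'
from h import *
st();plan([.509,-.307,.19],87.2)
s=snap("side",25)
crop(s,250,170,370,290,6,"a25s.png")
E
```

```text
t 44.6 pos [0.5613 0.0106 0.1698] open 0.0380 F [-0.2 -0.1 -1.3] J [ 23.  12. -30.  99.   6.  71. -92.]
th now -83.2 -> -92.8: shift cm [-2.02 30.92  8.94] turn [0.167 0.001 0.   ] | J7 -92
th now -83.2 -> 87.2: shift cm [-2.02 30.92  8.94] turn [-2.975e+00 -0.000e+00  1.000e-03] | J7 -92
th now -83.2 -> 267.2: shift cm [-2.02 30.92  8.94] turn [0.167 0.001 0.   ] | J7 -92
```

View pics/a25s.png

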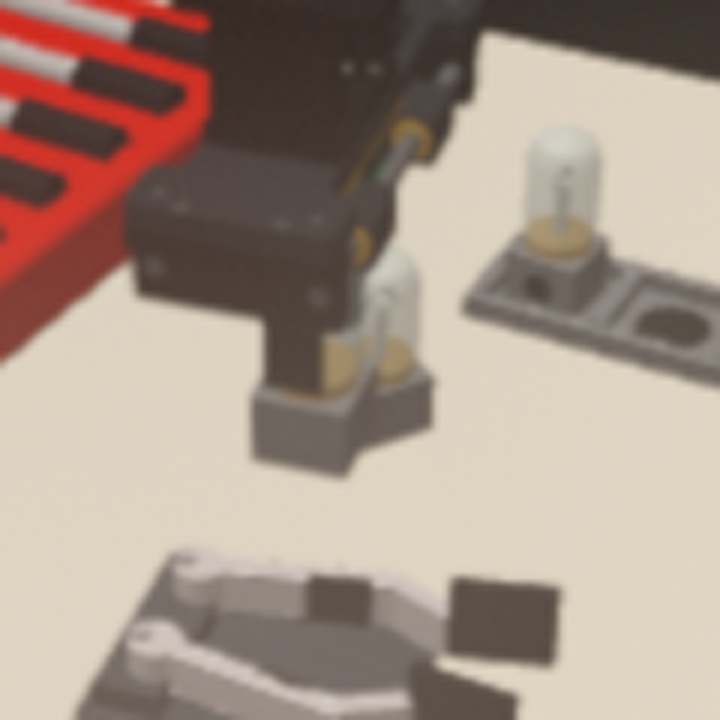

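Lamp B is lifted and square. I'll carry it to the middle pocket.

Call:
{"api": "apply_moves", "payload": {"moves": [[[-1.5,0.5,0],[0,0,0],0.3],[[-2,4,1],[0.02,0,0],0.3],[[-2,9,2.6],[0.05,0,0],0.3],[[-2,14,4],[0.07,0,0],0.3],[[-2,19,5.5],[0.1,0,0],0.3],[[-2,24,7],[0.13,0,0],0.3],[[-2,28.5,8.2],[0.16,0,0],0.3],[[-2,30.9,8.9],[0.17,0,0],0.3]]}}

```text
time_s: 45.68
eef_pos: [0.5077, -0.31, 0.1875]
orientation: [-4.1, 89.9, 172.6]
wrist_force: [0.7, 0.4, -1.8]
opening: 0.0378
```

Call:
{"api": "apply_moves", "payload": {"moves": [[[2,0,0],[0,0,0],0.3],[[5,0,0],[0,0,0],0.3],[[7,0,0],[0,0,0],0.3],[[7,0,0],[0,0,0],0.3],[[7,0,0],[0,0,0],0.3]]}}

```text
time_s: 46.3
eef_pos: [0.5105, -0.3069, 0.1195]
orientation: [158.9, 89.9, -24.1]
wrist_force: [-0.6, -0.8, -1.9]
opening: 0.0376
```

```bash
python3 - <<'E'
from h import *
st();plan([.509,-.307,.065],87.2)
s=snap("side",26)
crop(s,300,130,420,250,6,"a26s.png")
E
```

```text
t 46.3 pos [ 0.5105 -0.3069  0.1195] open 0.0376 F [-0.6 -0.8 -1.9] J [ 42.  17. -16.  98.   5.  66. -68.]
th now -93.0 -> -92.8: shift cm [5.45 0.02 0.16] turn [-0.003 -0.001 -0.   ] | J7 -68
th now -93.0 -> 267.2: shift cm [5.45 0.02 0.16] turn [-0.003 -0.001 -0.   ] | J7 -68
```

View pics/a26s.png

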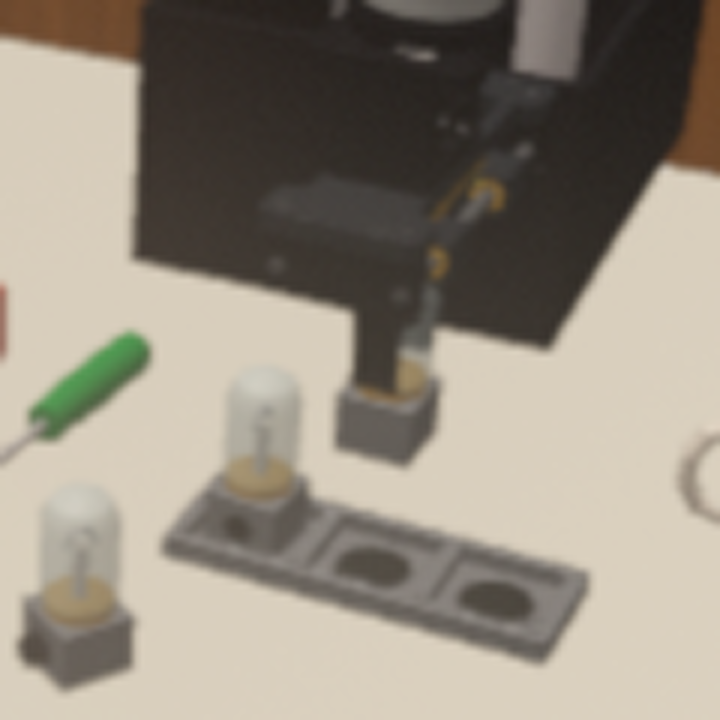

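Well aligned. I'll lower into the middle pocket.

Call:
{"api": "apply_moves", "payload": {"moves": [[[1.5,0,0.1],[0,0,0],0.3],[[3.5,0,0.2],[0,0,0],0.3],[[5.2,0,0.2],[0,0,0],0.3],[[6,0,0.2],[0,0,0],0.3],[[6.6,0,0.2],[0,0,0],0.3],[[7,0,0.2],[0,0,0],0.3],[[7.15,0,0.2],[0,0,0],0.3],[[7.15,0,0.2],[0,0,0],0.3]]}}

```text
time_s: 47.35
eef_pos: [0.5079, -0.3069, 0.0473]
orientation: [143.8, 90.0, -39.2]
wrist_force: [-0.2, -0.4, -2.4]
opening: 0.0379
```

Call:
{"api": "apply_moves", "payload": {"moves": [[[0.07,0,0],[0,0,0],0.3],[[0.15,0,0],[0,0,0],0.3],[[0.15,0,0],[0,0,0],0.3]]}}

```text
time_s: 47.72
eef_pos: [0.5081, -0.3071, 0.0465]
orientation: [138.6, 89.9, -44.4]
wrist_force: [-2.4, 0.7, 4.3]
opening: 0.0376
```

```bash
python3 - <<'E'
from h import *
st()
s=snap("side",27)
crop(s,300,130,420,250,6,"a27s.png")
E
```

```text
t 47.7 pos [ 0.5081 -0.3071  0.0465] open 0.0376 F [-2.4  0.7  4.3] J [ 42.  21. -16. 102.   6.  58. -69.]
```

View pics/a27s.png

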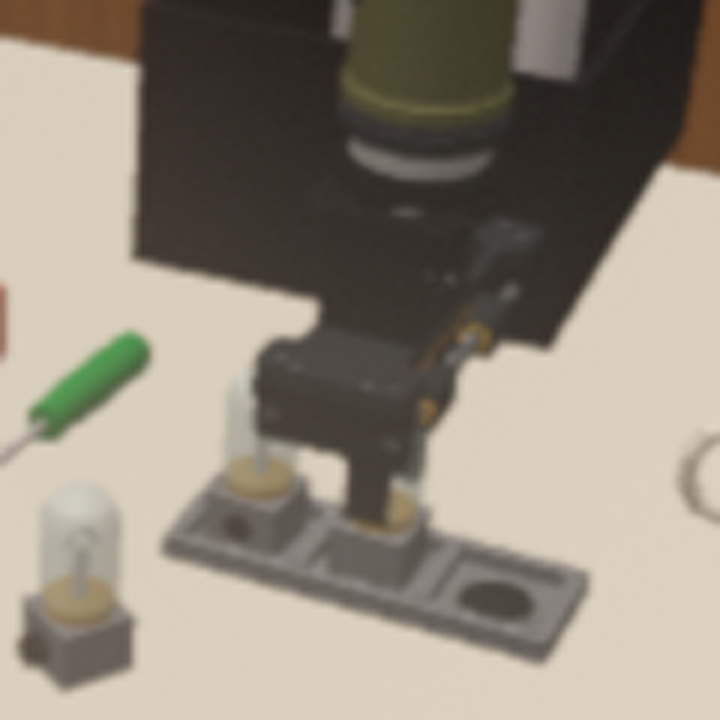

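Seated on the pocket floor with light contact. I'll release and retreat.

Call:
{"api": "apply_moves", "payload": {"moves": [[[0,0,0],[0,0,0],0.45],[[0,0,0],[0,0,0],0.55],[[0,0,0],[0,0,0],0.7],[[0,0,0],[0,0,0],0.8],[[-2,0,0],[0,0,0],0.8],[[-6,0,0],[0,0,0],0.8],[[-11,0,0],[0,0,0],1],[[-12,-3,0],[0,0,0],1]]}}

```text
time_s: 48.78
eef_pos: [0.5112, -0.2805, 0.1715]
orientation: [146.0, 89.5, -37.2]
wrist_force: [-0.2, 0.5, 0.0]
opening: 0.0819
```

Call:
{"api": "apply_moves", "payload": {"moves": [[[0,-5,0],[0,0,0],1],[[0,-10,0],[0,0,0],1],[[0,-16,0],[0,0,0],1],[[0,-22,0],[0,0,0],1],[[0,-26,0],[0,0,0],1],[[0,-28,0],[0,0,0],1],[[0,-28,0],[0,0,0],1]]}}

```text
time_s: 49.65
eef_pos: [0.5243, 0.0047, 0.167]
orientation: [178.5, 89.9, -4.3]
wrist_force: [-0.7, -0.1, -1.3]
opening: 0.0868
```

```bash
python3 - <<'E'
from h import *
st()
s=snap("side",28);t=snap("top",28)
crop(s,290,170,410,260,6,"a28s.png");crop(t,340,180,440,290,6,"a28.png")
g1,_=gold(t,368,204,12);g2,_=gold(s,312.7,229.8,12);p,e=tri(t,g1,s,g2);print(np.round(g1,1),np.round(g2,1),p,e,onz(t,*g1,.036),onz(s,*g2,.036))
E
```

```text
t 49.6 pos [0.5243 0.0047 0.167 ] open 0.0868 F [-0.7 -0.1 -1.3] J [ 24.   7. -29. 104.   4.  70. -99.]
[367.8 204. ] [315.3 230.6] [ 0.60972711 -0.17811059  0.03292886] 0.0064932890632587266 [ 0.61235181 -0.17700757  0.036     ] [ 0.60467818 -0.17423377  0.036     ]
```

View pics/a28s.png

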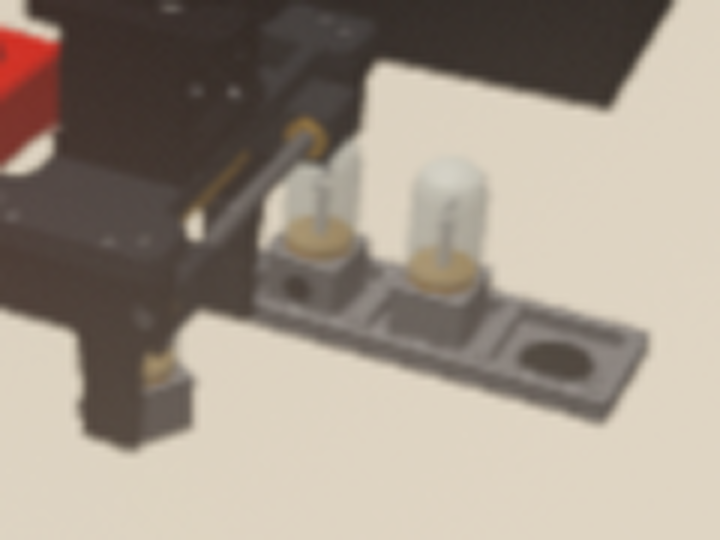

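View pics/a28.png

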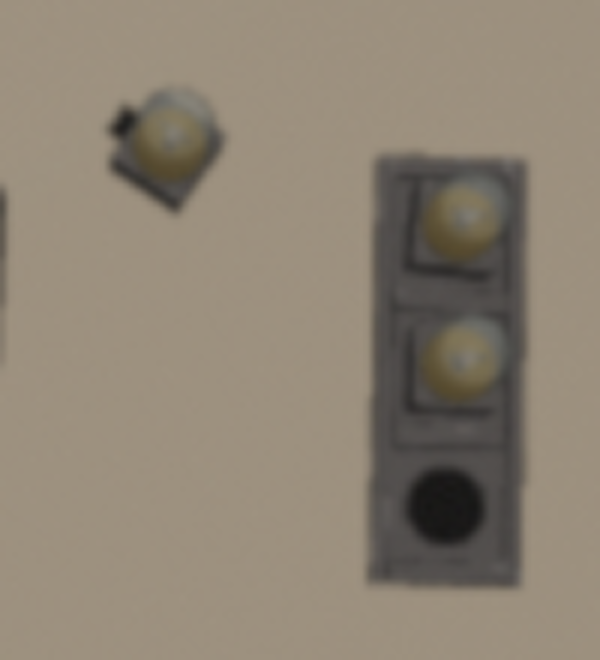

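Lamp B stands in the middle pocket with nothing dark beyond its −y face (top crop 462,358). Lamp A is unmoved in the top view. Going for A.

```bash
python3 - <<'E'
from h import *
plan([.6135,-.1758,.165],55.3)
E
```

```text
th now -93.0 -> -124.7: shift cm [ 0.16 17.24 -9.86] turn [ 0.553 -0.001 -0.001] | J7 -99
th now -93.0 -> 55.3: shift cm [ 0.16 17.24 -9.86] turn [-2.589e+00  1.000e-03 -2.000e-03] | J7 -99
th now -93.0 -> 235.3: shift cm [ 0.16 17.24 -9.86] turn [ 0.553 -0.001 -0.001] | J7 -99
```

Call:
{"api": "apply_moves", "payload": {"moves": [[[0,3,-1.7],[0.1,0,0],1],[[0,7,-4],[0.22,0,0],1],[[0,11.5,-6.5],[0.36,0,0],1],[[0,15,-8.6],[0.48,0,0],1],[[0,17,-9.8],[0.55,0,0],1],[[0,17.2,-9.9],[0.55,0,0],1],[[0,17.2,-9.9],[0.55,0,0],1]]}}

```text
time_s: 50.62
eef_pos: [0.6132, -0.1741, 0.1655]
orientation: [-4.9, 90.0, 140.6]
wrist_force: [0.2, 0.4, 1.0]
opening: 0.0869
```

```bash
python3 - <<'E'
from h import *
st();plan([.6135,-.1758,.041],55.3)
s=snap("side",29)
crop(s,260,160,380,260,6,"a29s.png");print(gold(s,312.7,229.8,12),proj(s,state()["eef_pos"]))
E
```

```text
t 50.6 pos [ 0.6132 -0.1741  0.1655] open 0.0869 F [0.2 0.4 1. ] J [  29.   20.  -19.   89.    7.   73. -116.]
th now -124.5 -> -124.7: shift cm [12.45  0.13 -0.13] turn [0.004 0.001 0.   ] | J7 -116
th now -124.5 -> 235.3: shift cm [12.45  0.13 -0.13] turn [0.004 0.001 0.   ] | J7 -116
((312.70724868774414, 229.79147466023764), array([ 8.59009361, 11.66821289])) [313.31814801 189.07659323]
```

View pics/a29s.png

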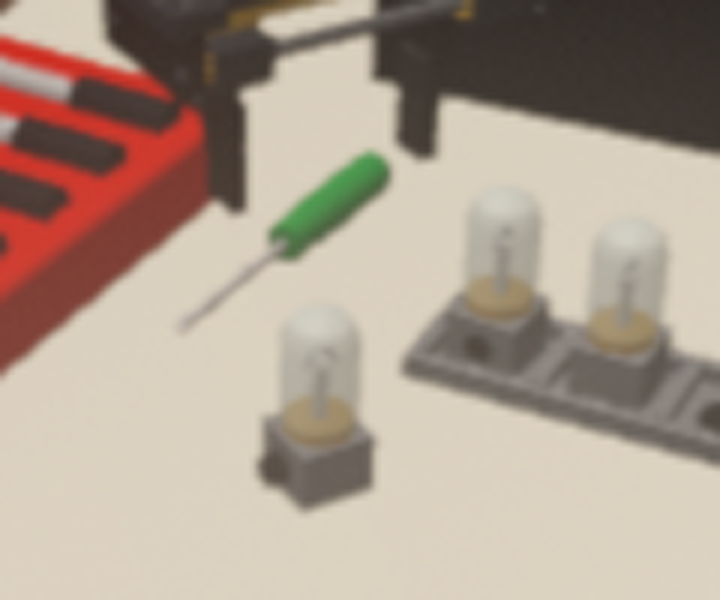

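Lamp A is in place (side px 312.7,229.8, as before). The finger tips (230,205 and 418,150) straddle it.

Call:
{"api": "apply_moves", "payload": {"moves": [[[2.5,0.1,-0.1],[0,0,0],1],[[6,0.1,-0.1],[0,0,0],1],[[9,0.1,-0.1],[0,0,0],1],[[11.3,0.1,-0.1],[0,0,0],1],[[12.2,0.1,-0.1],[0,0,0],1],[[12.4,0.1,-0.1],[0,0,0],1],[[12.4,0.1,-0.1],[0,0,0],0.7],[[12.4,0.1,-0.1],[0,0,0],0.55]], "squeeze": 12}}

```text
time_s: 51.68
eef_pos: [0.6147, -0.1757, 0.0427]
orientation: [-165.7, 89.9, -20.2]
wrist_force: [-1.4, 0.3, 0.1]
opening: 0.0742
```

Call:
{"api": "apply_moves", "payload": {"moves": [[[0,0,0],[0,0,0],0.45],[[0,0,0],[0,0,0],0.4],[[0,0,0],[0,0,0],0.3],[[0,0,0],[0,0,0],0.3],[[0,0,0],[0,0,0],0.3]]}}

```text
time_s: 52.3
eef_pos: [0.6139, -0.1759, 0.0415]
orientation: [88.2, 90.0, -126.4]
wrist_force: [-0.8, -0.7, 0.4]
opening: 0.0378
```

Call:
{"api": "apply_moves", "payload": {"moves": [[[-0.5,0,0],[0,0,0],0.3],[[-3,0,0],[0,0,0],0.3],[[-6,0,0],[0,0,0],0.3],[[-9.5,0,0],[0,0,0],0.3],[[-12,0,0],[0,0,0],0.3],[[-12,0,0],[0,0,0],0.3]]}}

```text
time_s: 53.05
eef_pos: [0.6156, -0.1756, 0.1639]
orientation: [-160.6, 89.7, -15.1]
wrist_force: [-0.1, 0.6, -3.4]
opening: 0.0381
```

```bash
python3 - <<'E'
from h import *
st();plan([.560,.0055,.155],96.8)
s=snap("side",30)
crop(s,260,130,380,250,6,"a30s.png")
E
```

```text
t 53.0 pos [ 0.6156 -0.1756  0.1639] open 0.0381 F [-0.1  0.6 -3.4] J [  29.   20.  -19.   89.    7.   72. -116.]
th now -124.5 -> -83.2: shift cm [  0.84 -11.78  14.84] turn [-0.721 -0.005 -0.   ] | J7 -116
th now -124.5 -> 96.8: shift cm [  0.84 -11.78  14.84] turn [ 2.421 -0.     0.006] | J7 -116
th now -124.5 -> 276.8: shift cm [  0.84 -11.78  14.84] turn [-0.721 -0.005 -0.   ] | J7 -116
```

View pics/a30s.png

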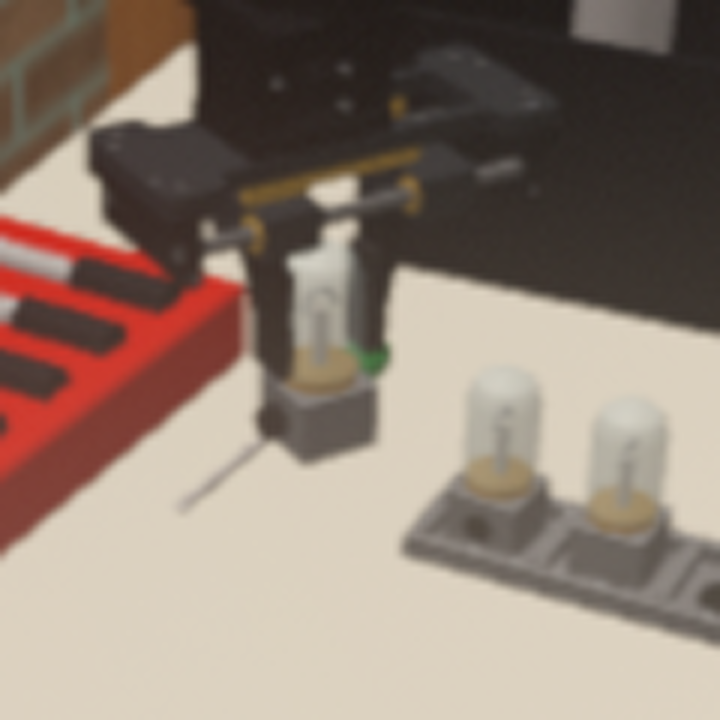

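Lamp A is held upright. Carrying it to the press, turned +41.5°.

Call:
{"api": "apply_moves", "payload": {"moves": [[[0,-1.5,2],[-0.1,0,0],0.3],[[0,-4,5],[-0.24,0,0],0.3],[[0,-6.5,8],[-0.38,0,0],0.3],[[0,-9,11],[-0.52,0,0],0.3],[[0,-11,13.8],[-0.66,0,0],0.3],[[0.4,-11.8,14.8],[-0.72,0,0],0.3],[[0.6,-11.8,14.8],[-0.72,0,0],0.3],[[0.6,-11.8,14.8],[-0.72,0,0],0.3]]}}

```text
time_s: 54.1
eef_pos: [0.559, 0.0033, 0.1547]
orientation: [31.9, 89.9, -141.6]
wrist_force: [-1.2, -0.8, -2.8]
opening: 0.0377
```

```bash
python3 - <<'E'
from h import *
st();plan([.560,.0055,.06],96.8)
s=snap("side",31)
crop(s,240,190,350,310,6,"a31s.png")
E
```

```text
t 54.1 pos [0.559  0.0033 0.1547] open 0.0377 F [-1.2 -0.8 -2.8] J [ 24.  12. -30. 100.   7.  69. -92.]
th now -83.5 -> -83.2: shift cm [ 9.47 -0.22 -0.14] turn [-0.005  0.001 -0.001] | J7 -92
th now -83.5 -> 276.8: shift cm [ 9.47 -0.22 -0.14] turn [-0.005  0.001 -0.001] | J7 -92
```

View pics/a31s.png

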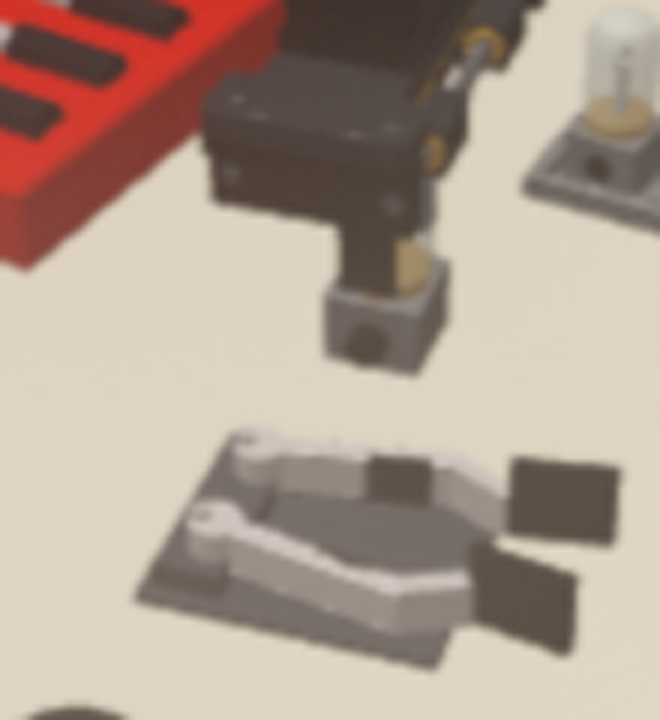

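Upright, plunger to +y (side crop 365,342), square like B was. Lowering.

Call:
{"api": "apply_moves", "payload": {"moves": [[[2,-0.2,-0.1],[0,0,0],0.3],[[4.5,-0.2,-0.1],[0,0,0],0.3],[[6.8,-0.2,-0.1],[0,0,0],0.3],[[8.5,-0.2,-0.1],[0,0,0],0.3],[[9.2,-0.2,-0.1],[0,0,0],0.3],[[9.4,-0.2,-0.1],[0,0,0],0.3],[[9.4,-0.2,-0.1],[0,0,0],0.3]]}}

```text
time_s: 55.02
eef_pos: [0.5603, 0.0076, 0.0621]
orientation: [166.3, 89.9, -7.0]
wrist_force: [0.3, -0.1, -1.5]
opening: 0.038
```

```bash
python3 - <<'E'
from h import *
st();plan([.560,.0055,.047],96.8)
s=snap("side",32)
crop(s,250,230,360,320,7,"a32s.png")
E
```

```text
t 55.0 pos [0.5603 0.0076 0.0621] open 0.0380 F [ 0.3 -0.1 -1.5] J [ 22.  18. -30. 106.  10.  59. -95.]
th now -83.3 -> -83.2: shift cm [1.51 0.21 0.05] turn [-0.001 -0.001 -0.   ] | J7 -95
th now -83.3 -> 276.8: shift cm [1.51 0.21 0.05] turn [-0.001 -0.001 -0.   ] | J7 -95
```

View pics/a32s.png

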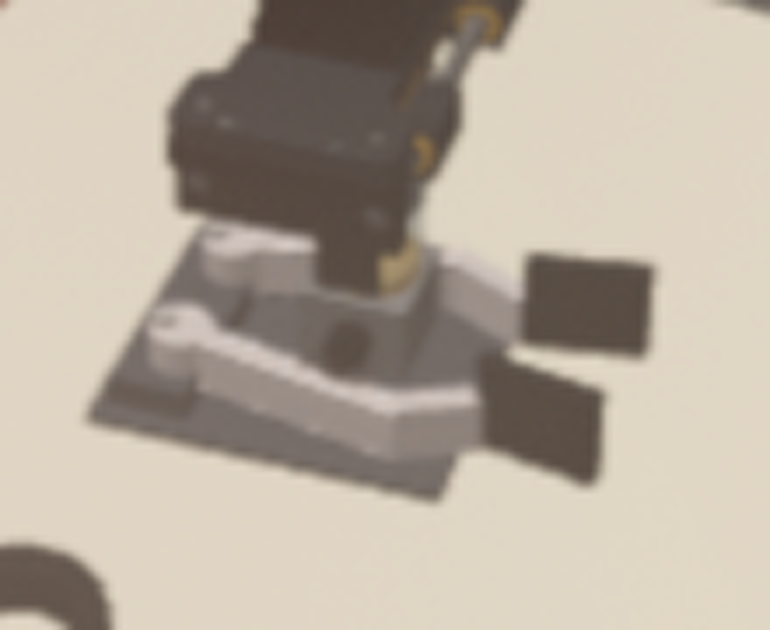

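Between the jaws. I'll lower to contact with a 2 mm correction.

Call:
{"api": "apply_moves", "payload": {"moves": [[[0.4,0.2,0],[0,0,0],0.3],[[0.9,0.2,0],[0,0,0],0.3],[[1.25,0.2,0],[0,0,0],0.3],[[1.4,0.2,0],[0,0,0],0.3],[[1.5,0.2,0],[0,0,0],0.3],[[1.5,0.2,0],[0,0,0],0.3]]}}

```text
time_s: 55.82
eef_pos: [0.56, 0.0054, 0.0473]
orientation: [91.0, 90.0, -82.2]
wrist_force: [-2.7, -2.1, 5.1]
opening: 0.0376
```

Call:
{"api": "apply_moves", "payload": {"moves": [[[0,0,0],[0,0,0],0.45],[[0,0,0],[0,0,0],0.5],[[0,0,0],[0,0,0],0.6],[[0,0,0],[0,0,0],0.75],[[-1,0,0],[0,0,0],0.8],[[-4,0,0],[0,0,0],0.8],[[-8,0,0],[0,0,0],0.9],[[-10,0,0],[0,0,0],1]]}}

```text
time_s: 56.82
eef_pos: [0.5613, 0.0059, 0.1497]
orientation: [169.2, 89.8, -4.0]
wrist_force: [0.3, -0.5, 1.3]
opening: 0.0809
```

```bash
python3 - <<'E'
from h import *
st();plan([.484,.0003,.147],96.8)
s=snap("side",33)
crop(s,250,220,360,320,7,"a33s.png")
E
```

```text
t 56.8 pos [0.5613 0.0059 0.1497] open 0.0809 F [ 0.3 -0.5  1.3] J [ 24.  12. -31. 101.   7.  68. -92.]
th now -83.2 -> -83.2: shift cm [ 0.24 -0.35  7.74] turn [-0.001 -0.004 -0.001] | J7 -92
th now -83.2 -> 276.8: shift cm [ 0.24 -0.35  7.74] turn [-0.001 -0.004 -0.001] | J7 -92
```

View pics/a33s.png

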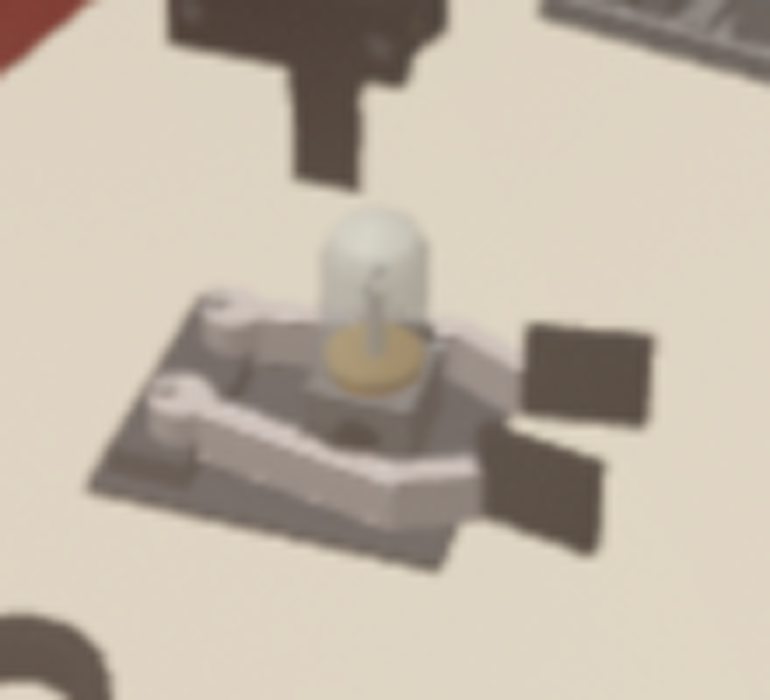

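Lamp A stands in the press (side crop 375,355). Now the handles.

Call:
{"api": "apply_moves", "payload": {"moves": [[[0,-0.1,1.5],[0,0,0],1],[[0,-0.2,4.5],[0,0,0],1],[[0,-0.3,7],[0,0,0],1],[[0.2,-0.4,7.8],[0,0,0],1],[[0.2,-0.4,7.8],[0,0,0],1],[[0.2,-0.4,7.8],[0,0,0],1]]}}

```text
time_s: 57.62
eef_pos: [0.4824, 0.0005, 0.1444]
orientation: [-122.6, 90.0, 64.2]
wrist_force: [-0.0, -0.0, -0.4]
opening: 0.0872
```

```bash
python3 - <<'E'
from h import *
st();plan([.484,.0003,.022],96.8)
E
```

```text
t 57.6 pos [0.4824 0.0005 0.1444] open 0.0872 F [-0.  -0.  -0.4] J [ 27.   3. -31. 111.   1.  67. -88.]
th now -83.2 -> -83.2: shift cm [12.24  0.05 -0.15] turn [-0.001 -0.     0.   ] | J7 -88
th now -83.2 -> 276.8: shift cm [12.24  0.05 -0.15] turn [-0.001 -0.     0.   ] | J7 -88
```

Call:
{"api": "apply_moves", "payload": {"moves": [[[3,0,-0.1],[0,0,0],1],[[6,0,-0.1],[0,0,0],1],[[8.5,0,-0.1],[0,0,0],1],[[10.5,0,-0.1],[0,0,0],1],[[11.8,0,-0.1],[0,0,0],1],[[12.2,0,-0.1],[0,0,0],1],[[12.2,0,-0.1],[0,0,0],1]], "squeeze": 30}}

```text
time_s: 58.5
eef_pos: [0.4834, 0.0006, 0.0227]
orientation: [-168.5, 90.0, 18.3]
wrist_force: [0.7, 0.7, 0.4]
opening: 0.0868
```

Call:
{"api": "apply_moves", "payload": {"moves": [[[0,0,0],[0,0,0],0.7],[[0,0,0],[0,0,0],0.6],[[0,0,0],[0,0,0],0.5],[[0,0,0],[0,0,0],0.4],[[0,0,0],[0,0,0],0.3],[[0,0,0],[0,0,0],0.2],[[0,0,0],[0,0,0],0.2],[[0,0,0],[0,0,0],0.2]]}}

```text
time_s: 59.5
eef_pos: [0.4839, 0.0006, 0.0229]
orientation: [-179.4, 89.9, 7.3]
wrist_force: [1.6, 1.1, 3.8]
opening: 0.0207
```

Call:
{"api": "apply_moves", "payload": {"moves": [[[0,0,0],[0,0,0],0.2],[[0,0,0],[0,0,0],0.28],[[0,0,0],[0,0,0],0.33],[[0,0,0],[0,0,0],0.38],[[0,0,0],[0,0,0],0.44],[[0,0,0],[0,0,0],0.5],[[0,0,0],[0,0,0],0.56],[[0,0,0],[0,0,0],0.62]]}}

```text
time_s: 60.5
eef_pos: [0.4826, 0.0006, 0.0224]
orientation: [-7.5, 90.0, 179.3]
wrist_force: [1.3, 2.4, 2.2]
opening: 0.0509
```

Call:
{"api": "apply_moves", "payload": {"moves": [[[0,0,0],[0,0,0],0.7],[[0,0,0],[0,0,0],0.8],[[0,0,0],[0,0,0],0.9],[[0,0,0],[0,0,0],1],[[0,0,0],[0,0,0],1]]}}

```text
time_s: 61.12
eef_pos: [0.4819, -0.0003, 0.022]
orientation: [20.3, 89.9, -153.0]
wrist_force: [-1.0, 0.6, 0.2]
opening: 0.0851
```

Call:
{"api": "apply_moves", "payload": {"moves": [[[-2,0,0],[0,0,0],1],[[-5,0,0],[0,0,0],1],[[-9,0,0],[0,0,0],1],[[-12.5,0,0],[0,0,0],1],[[-12.5,0,2],[0,0,0],1],[[-12.5,0,4],[0,0,0],1],[[-12.5,0,4],[0,0,0],1]]}}

```text
time_s: 62.0
eef_pos: [0.4419, -0.005, 0.1472]
orientation: [44.4, 89.9, -128.9]
wrist_force: [1.2, -0.1, 0.1]
opening: 0.087
```

```bash
python3 - <<'E'
from h import *
st()
s=snap("side",34)
crop(s,250,200,370,320,6,"a34s.png")
E
```

```text
t 62.0 pos [ 0.4419 -0.005   0.1472] open 0.0870 F [ 1.2 -0.1  0.1] J [ 29.  -3. -31. 116.  -2.  67. -84.]
```

View pics/a34s.png

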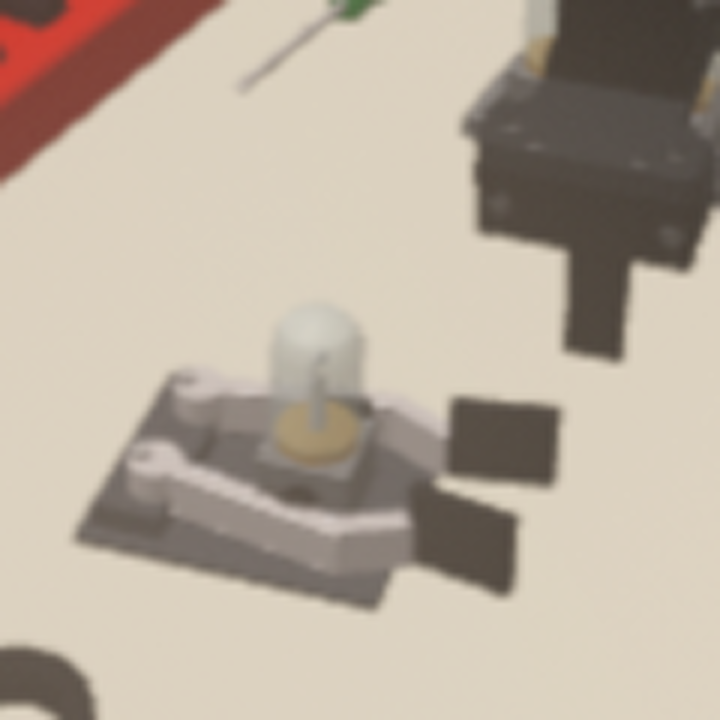

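The press shut to 20.7 mm again, and lamp A stayed in place (side crop 317,433).

```bash
python3 - <<'E'
from h import *
s=load("side34")
g2,x2=gold(s,250+317/6,200+433/6);p=onz(s,*g2,.042)[:2]+[-.0005,-.001];print(g2,x2,p)
plan([*p,.147],96.8)
E
```

```text
(302.4967753092448, 271.6747449239095) [10.84686152 13.85318375] [0.5591575  0.00887693]
th now -83.3 -> -83.2: shift cm [ 4.00e-02  1.00e-02 -1.17e+01] turn [-0.002  0.    -0.001] | J7 -84
th now -83.3 -> 276.8: shift cm [ 4.00e-02  1.00e-02 -1.17e+01] turn [-0.002  0.    -0.001] | J7 -84
```

Call:
{"api": "apply_moves", "payload": {"moves": [[[0,0,-3],[0,0,0],1],[[0,0,-6.5],[0,0,0],1],[[0,0,-10],[0,0,0],1],[[0,0,-11.4],[0,0,0],1],[[0,0,-11.7],[0,0,0],1],[[0,0,-11.7],[0,0,0],1]]}}

```text
time_s: 62.8
eef_pos: [0.5587, 0.0095, 0.1473]
orientation: [10.6, 89.9, -162.7]
wrist_force: [0.1, 0.5, -0.1]
opening: 0.0872
```

```bash
python3 - <<'E'
from h import *
st();plan([.5592,.0089,.0475],96.8)
E
```

```text
t 62.8 pos [0.5587 0.0095 0.1473] open 0.0872 F [ 0.1  0.5 -0.1] J [ 25.  13. -32. 101.   7.  68. -93.]
th now -83.2 -> -83.2: shift cm [ 9.98  0.07 -0.05] turn [-0.001  0.001 -0.   ] | J7 -93
th now -83.2 -> 276.8: shift cm [ 9.98  0.07 -0.05] turn [-0.001  0.001 -0.   ] | J7 -93
```

Call:
{"api": "apply_moves", "payload": {"moves": [[[2.5,0,0],[0,0,0],1],[[5.5,0,0],[0,0,0],1],[[8,0,0],[0,0,0],1],[[9.4,0,0],[0,0,0],1],[[9.9,0,0],[0,0,0],1],[[9.9,0,0],[0,0,0],0.7],[[9.9,0,0],[0,0,0],0.55],[[9.9,0,0],[0,0,0],0.5]], "squeeze": 12}}

```text
time_s: 63.8
eef_pos: [0.56, 0.0096, 0.0493]
orientation: [161.3, 89.9, -12.0]
wrist_force: [0.5, 1.1, -0.2]
opening: 0.0652
```

Call:
{"api": "apply_moves", "payload": {"moves": [[[0,0,0],[0,0,0],0.4],[[0,0,0],[0,0,0],0.3],[[0,0,0],[0,0,0],0.3],[[0,0,0],[0,0,0],0.3],[[-1,0,0],[0,0,0],0.3],[[-4,0,0],[0,0,0],0.3],[[-8,0,0],[0,0,0],0.3],[[-12,0,0],[0,0,0],0.3]]}}

```text
time_s: 64.8
eef_pos: [0.559, 0.0099, 0.1699]
orientation: [-25.6, 90.0, 161.1]
wrist_force: [1.5, -0.8, -2.4]
opening: 0.0379
```

```bash
python3 - <<'E'
from h import *
st();plan([.445,-.3045,.19],87.2)
s=snap("side",35)
crop(s,250,170,370,290,6,"a35s.png")
E
```

```text
t 64.8 pos [0.559  0.0099 0.1699] open 0.0379 F [ 1.5 -0.8 -2.4] J [ 25.  12. -32.  99.   7.  71. -92.]
th now -83.2 -> -92.8: shift cm [-2.01 29.87 15.03] turn [0.167 0.001 0.   ] | J7 -92
th now -83.2 -> 87.2: shift cm [-2.01 29.87 15.03] turn [-2.974e+00 -0.000e+00  1.000e-03] | J7 -92
th now -83.2 -> 267.2: shift cm [-2.01 29.87 15.03] turn [0.167 0.001 0.   ] | J7 -92
```

View pics/a35s.png

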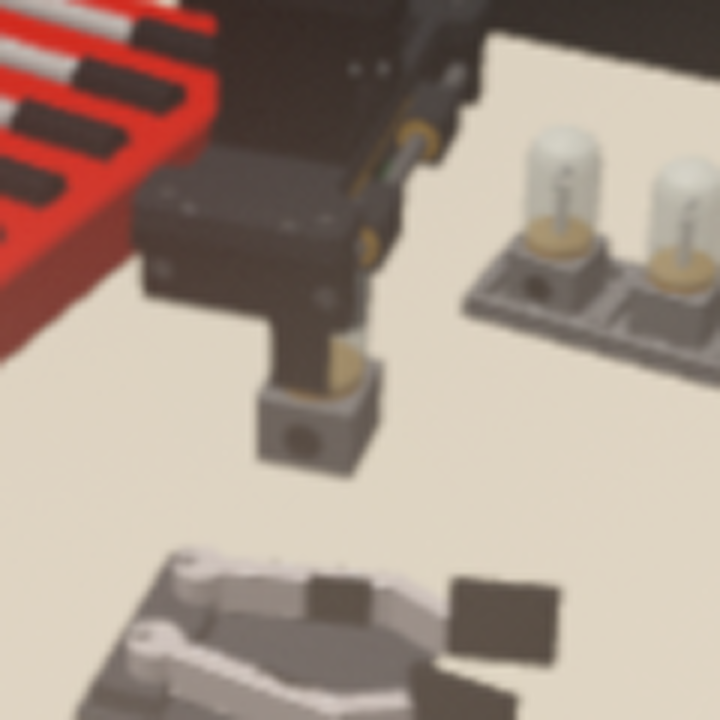

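Lamp A's plunger is flush (side crop 300,440). I'll carry it to the near pocket.

Call:
{"api": "apply_moves", "payload": {"moves": [[[-1.5,0.5,0.2],[0,0,0],0.3],[[-2,4,2],[0.02,0,0],0.3],[[-2,8.5,4.3],[0.05,0,0],0.3],[[-2,13,6.5],[0.07,0,0],0.3],[[-2,18,9],[0.1,0,0],0.3],[[-2,23,11.5],[0.13,0,0],0.3],[[-2,27.5,13.8],[0.16,0,0],0.3],[[-2,29.9,15],[0.17,0,0],0.3]]}}

```text
time_s: 65.85
eef_pos: [0.4427, -0.3082, 0.1877]
orientation: [-3.3, 89.9, 173.4]
wrist_force: [0.7, 0.7, -2.5]
opening: 0.0382
```

Call:
{"api": "apply_moves", "payload": {"moves": [[[2,0,0],[0,0,0],0.3],[[5,0,0],[0,0,0],0.3],[[7,0,0],[0,0,0],0.3],[[7,0,0],[0,0,0],0.3],[[7,0,0],[0,0,0],0.3]]}}

```text
time_s: 66.47
eef_pos: [0.4457, -0.3052, 0.1191]
orientation: [144.4, 90.0, -38.6]
wrist_force: [1.3, -0.2, -1.6]
opening: 0.0378
```

```bash
python3 - <<'E'
from h import *
st();plan([.445,-.3045,.065],87.2)
s=snap("side",36)
crop(s,300,130,420,250,6,"a36s.png")
E
```

```text
t 66.5 pos [ 0.4457 -0.3052  0.1191] open 0.0378 F [ 1.3 -0.2 -1.6] J [ 47.  10. -17. 106.   3.  64. -64.]
th now -93.0 -> -92.8: shift cm [ 5.41 -0.07  0.08] turn [-0.003 -0.    -0.   ] | J7 -64
th now -93.0 -> 267.2: shift cm [ 5.41 -0.07  0.08] turn [-0.003 -0.    -0.   ] | J7 -64
```

View pics/a36s.png

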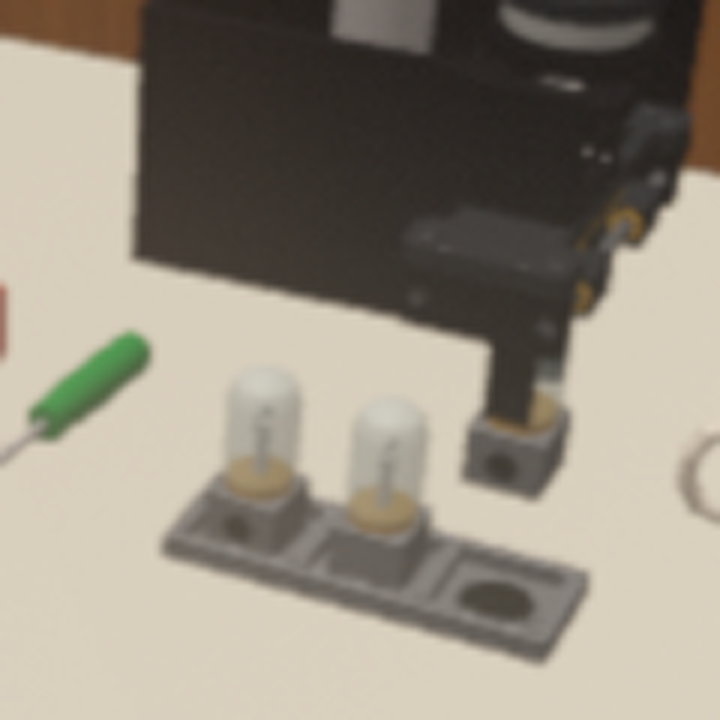

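Aligned over the near pocket. I'll lower to contact.

Call:
{"api": "apply_moves", "payload": {"moves": [[[1.5,0,0.1],[0,0,0],0.3],[[3.5,-0.1,0.1],[0,0,0],0.3],[[5.2,-0.1,0.1],[0,0,0],0.3],[[6,-0.1,0.1],[0,0,0],0.3],[[6.6,-0.1,0.1],[0,0,0],0.3],[[7,-0.1,0.1],[0,0,0],0.3],[[7.15,-0.1,0.1],[0,0,0],0.3],[[7.15,-0.1,0.1],[0,0,0],0.3]]}}

```text
time_s: 67.53
eef_pos: [0.4449, -0.3041, 0.0473]
orientation: [139.2, 90.0, -43.8]
wrist_force: [0.6, -0.1, -2.3]
opening: 0.0379
```

Call:
{"api": "apply_moves", "payload": {"moves": [[[0.07,0,0],[0,0,0],0.3],[[0.15,0,0],[0,0,0],0.3],[[0.15,0,0],[0,0,0],0.3]]}}

```text
time_s: 67.9
eef_pos: [0.4451, -0.3043, 0.0465]
orientation: [136.6, 89.9, -46.4]
wrist_force: [-0.8, 1.1, 4.8]
opening: 0.0379
```

```bash
python3 - <<'E'
from h import *
st()
s=snap("side",37)
crop(s,300,130,420,250,6,"a37s.png")
E
```

```text
t 67.9 pos [ 0.4451 -0.3043  0.0465] open 0.0379 F [-0.8  1.1  4.8] J [ 46.  15. -17. 110.   5.  56. -66.]
```

View pics/a37s.png

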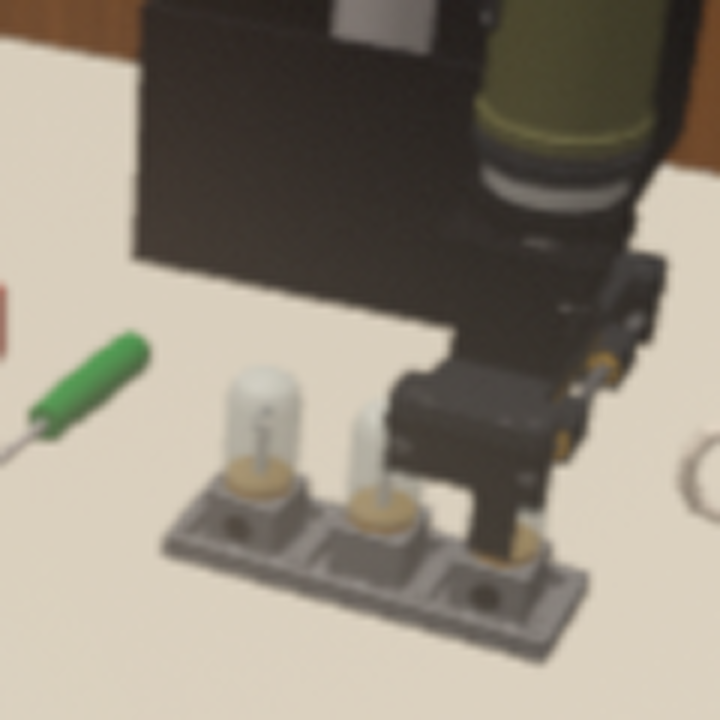

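Seated in the near pocket. I'll release and rise clear.

Call:
{"api": "apply_moves", "payload": {"moves": [[[0,0,0],[0,0,0],0.45],[[0,0,0],[0,0,0],0.55],[[0,0,0],[0,0,0],0.7],[[0,0,0],[0,0,0],0.8],[[-2,0,0],[0,0,0],0.8],[[-6,0,0],[0,0,0],0.8],[[-11,0,0],[0,0,0],1],[[-13,-1,0],[0,0,0],1]]}}

```text
time_s: 68.95
eef_pos: [0.4464, -0.2953, 0.1788]
orientation: [144.5, 89.7, -38.5]
wrist_force: [0.4, 0.6, -0.1]
opening: 0.0819
```

Call:
{"api": "apply_moves", "payload": {"moves": [[[-1,-4,0],[0,0,0],1],[[-2,-9,0],[0,0,0],1],[[-2,-15,0],[0,0,0],1],[[-2,-21,0],[0,0,0],1],[[-2,-26,0],[0,0,0],1],[[-2,-29,0],[0,0,0],1],[[-2,-29,0],[0,0,0],1]]}}

```text
time_s: 69.82
eef_pos: [0.4603, -0.0015, 0.1957]
orientation: [177.9, 90.0, -4.8]
wrist_force: [-0.3, -0.2, -0.1]
opening: 0.0868
```

```bash
python3 - <<'E'
from h import *
st()
s=snap("side",38);t=snap("top",38)
crop(s,180,150,420,430,2,"a38s.png");crop(t,380,190,450,290,6,"a38.png")
crop(s,320,180,410,250,8,"b38s.png")
E
```

```text
t 69.8 pos [ 0.4603 -0.0015  0.1957] open 0.0868 F [-0.3 -0.2 -0.1] J [ 32.  -3. -34. 110.  -2.  73. -94.]
```

View pics/a38s.png

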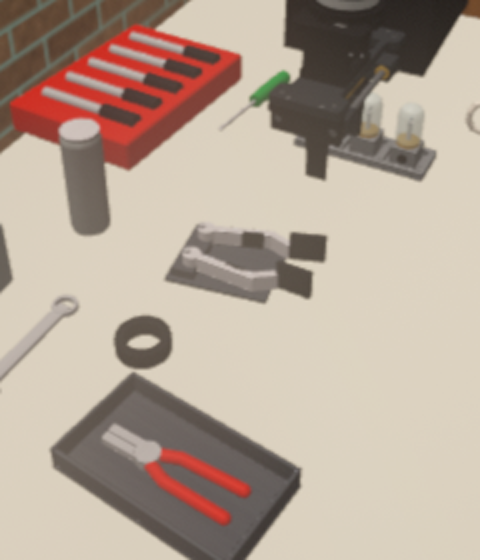

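View pics/a38.png

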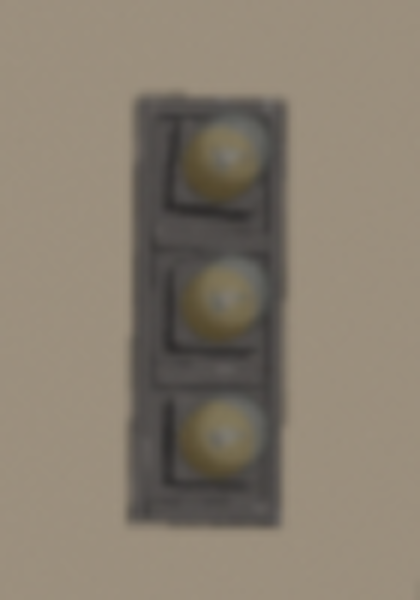

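View pics/b38s.png

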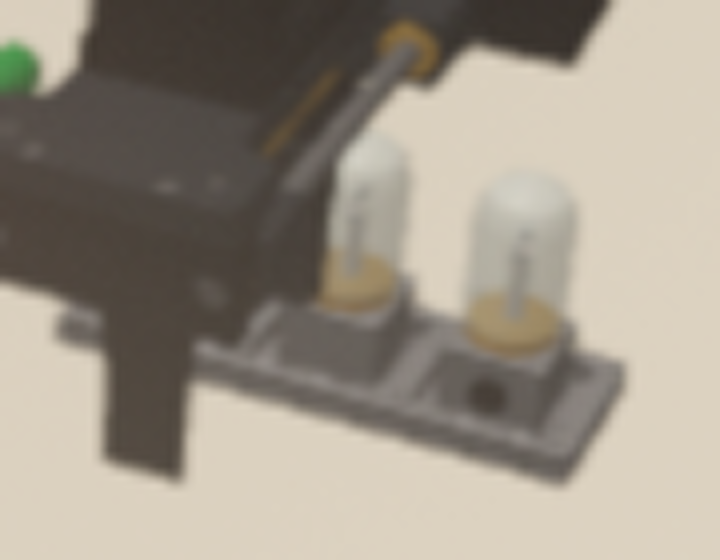

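```bash
python3 - <<'E'
from station import *
print(hand_in())
E
```

```text
the job is handed in; nothing more can be done
None
```

I cleared the pliers from the tray into the steel bin first. Then I pressed all three lamps one at a time in the hand press and stood each one upright in its own pocket of the tray. The job took about 70 s and is handed in.

**Last checks, all passed:**
- The pliers lie flat in the bin.
- In the final top view all three pockets hold an upright lamp. The side view showed each lamp upright in its pocket, though in the last side picture the gripper hid the lamp in the far pocket.
- The press closed to the same opening, about 21 mm, for every lamp.
- The plungers of the lamps in the far and near pockets could be seen flush.
- The other things on the table did not move, and the gripper ended open and clear of everything.

**What was less certain or disagreed:**
- The middle lamp's plunger faces away from the side camera. I judged it latched from the press closing fully and because the lamp would not fit the pocket as it sits if the plunger were still out.
- The two cameras disagreed by 2–3 mm sideways. On the tray and pliers, the measured heights came out about 5 mm below the given ones.
- The first lamp slid about 15 mm in the press as the jaws sprang open, so I measured it again before picking it up. I opened the handles more slowly for the other two, and they stayed put.

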